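# Deburr the fan opening of a panel with a swivel-blade tool

### The job

Take the deburring tool out of its wooden stand, hook its swivelling blade into the big round hand-sawn fan opening of the aluminium panel, and draw it once right round the edge of the hole, clockwise seen from above, from the side facing the rectangular cut-out all the way back to that side. Keep the blade pulled lightly but steadily outward against the edge, a few newtons and never more than 18 N, then put the tool back upright in the bore of its stand, fully home, and leave the other things on the bench where they lie.

Things in the scene. Friction and masses are not known exactly. Their poses are not given: they have to be found in the camera images.
- deburring_tool: hand deburring tool, upright, blade down in its stand; loose, 0.1 kg. Origin: centre of the underside of its aluminium guard disc (36 mm wide, 4 mm thick), which rests on the stand's top; z up along the handle. Black handle 22 x 22 mm square, flats square to the tool's x and y, z = 4 to 62 mm, end cap to 70 mm. Below the guard a tapered nose 22 mm wide to z = -6 mm, then the blade to z = -34 mm
- blade (a joint): swivel angle of the blade about the tool's z, rad, unlimited, almost free (0.002 N m); at 0 the blade's offset points along the tool's +x, growing counter-clockwise seen from above. It trails like a castor: swept round with the handle not turning, it swivels by itself. Pushed with the leg ahead of the swivel axis it can jam like a strut
- blade_edge (a point): point that runs on the hole's edge: mid-line of the blade's slanting leg, 7.5 mm off the swivel axis at z = -23.5 mm of the tool. The blade, a bent steel rod 3.2 mm thick, goes down the swivel axis to z = -13 mm, sideways to 6 mm off it at z = -15.5 mm, then slants down to 9 mm off it at z = -32 mm. It works as a hook: leg in the hole, swivel axis over the panel just outside, pulled outward
- blade_tip (a point): lower end of the blade, 9 mm off the swivel axis
- fan_panel: aluminium panel 120 mm (its x) x 200 mm (its y) x 6 mm, screwed flat on two wooden battens 20 mm high under its short ends; fixed. Origin on the bench under its centre, z up; top face at 26 mm. Fan opening, hand-sawn: 60 mm wide but up to 1 mm out of round in radius; right through, at its y = -36 mm, free below down to the bench; rectangular cut-out 48 x 27 mm at its y = +52 mm. Corner screw heads stand 3 mm proud
- hole_center (a point): centre of the fan opening at the level of the panel's top face; axes as the panel's. The side facing the rectangular cut-out lies in its +y
- edge0 (a point): point at the top edge of the opening, on the nominal circle 30 mm from its centre (the sawn edge is up to 1 mm off it), on the side facing the rectangular cut-out (start and finish)
- edge1 (a point): point at the top edge of the opening, on the nominal circle 30 mm from its centre (the sawn edge is up to 1 mm off it), 45 degrees clockwise (seen from above) from the start
- edge2 (a point): point at the top edge of the opening, on the nominal circle 30 mm from its centre (the sawn edge is up to 1 mm off it), 90 degrees clockwise (seen from above) from the start
- edge3 (a point): point at the top edge of the opening, on the nominal circle 30 mm from its centre (the sawn edge is up to 1 mm off it), 135 degrees clockwise (seen from above) from the start
- edge4 (a point): point at the top edge of the opening, on the nominal circle 30 mm from its centre (the sawn edge is up to 1 mm off it), 180 degrees clockwise (seen from above) from the start
- edge5 (a point): point at the top edge of the opening, on the nominal circle 30 mm from its centre (the sawn edge is up to 1 mm off it), 225 degrees clockwise (seen from above) from the start
- edge6 (a point): point at the top edge of the opening, on the nominal circle 30 mm from its centre (the sawn edge is up to 1 mm off it), 270 degrees clockwise (seen from above) from the start
- edge7 (a point): point at the top edge of the opening, on the nominal circle 30 mm from its centre (the sawn edge is up to 1 mm off it), 315 degrees clockwise (seen from above) from the start
- stand_bore (a point): centre of the mouth of the stand's bore, at the stand's flat top 46 mm above the bench; bore 26 mm diameter, 40 mm deep. The stand is a wooden block 60 mm (its x) x 90 mm (its y), fixed, with two flat spare blades lying beyond the bore at +y
- side_cutters: bystander, side cutters 52 x 128 x 14 mm, loose; leave where it lies
- steel_bowl: bystander, steel bowl with screws, 110 mm wide, 41 mm high, loose; leave where it lies
- marker: bystander, black marker pen 15 x 122 x 13 mm, loose; leave where it lies
- screwdriver: bystander, screwdriver with yellow handle 20 x 156 x 20 mm, loose; leave where it lies
Things that resemble listed ones, but are neither listed nor needed, are in the scene too. Leave any pink or white look-alike of the deburring_tool alone. Several things look just like the part that bears stand_bore: the one meant starts nearest to the robot's base.

How it is judged:
By the outcome, as a careful person would: the job done as asked, in the order asked, and still so for the second after the job is handed in, with the robot touching nothing.
It also fails if it takes over 72 s, if anything falls off the work surface, if the arm or the gripper's body presses on something with over 40 N, if the wrist force passes 120 N, or if a joint passes its speed limit or range.

### The arm

A 7-joint arm with a two-finger parallel gripper is mounted at the origin on a cart in front of the work surface, level with it; the furniture and walls round the work are solid. World frame = base frame: x ahead of the robot, y to its left, z up, the work surface at z = 0. Lengths are in m, angles in rad, forces in N, time in s.
With the tool pointing down it reaches from about 0.35 to 0.9 m from the base axis. Payload 19.9 kg.
Tool frame: the origin (TCP) lies midway between the tips of the shut fingers; the grasp point (between the pads) lies 19 mm behind it; z points along the fingers, y is the line along which they close (so a half turn about z gives the same grasp; the last joint's range is limited). The gripper opens to 94 mm and grips with 3 to 60 N. Pads are 16 mm wide; open, the fingers measure 119 mm over their backs; the gripper's body (75 mm by 177 mm) begins 78 mm behind the grasp point.
Start: joints at [1.109, 0.417, -0.01, 1.614, 0.005, 1.111, -0.053], TCP at [0.255, -0.57, 0.181] pointing down, gripper open.
Joint ranges: [-2.81, 2.81], [-0.39, 2.02], [-1.27, 1.25], [0.06, 2.57], [-1.19, 4.33], [0.19, 2], [-2.82, 2.82]. Speed limits (rad/s): [1.89, 1.89, 2.39, 2.39, 3.01, 3.01, 3.01].

### API

Orientations are given as a unit quaternion [w, x, y, z].
In Python, from station import robot, optics gives the robot as it stands.
- The arm moves only by the tool send_rows, never from a script. Its argument "rows" is a list of rows, each an object of numbers: "x", "y", "z": the shift along the tool's x, y, z in mm; "ax", "ay", "az": the turn, a rotation vector about the tool's x, y, z in degrees; "jaw": the closure, from -1 (fully open) to 1 (shut), so that 0 is half open. In form: [{"x": .., "y": .., "z": .., "ax": .., "ay": .., "az": .., "jaw": ..}, ...]. A call has 1 to 20 rows; each row shifts and turns the commanded pose from where the row before left it, along the tool's axes as they then stand; what a row does not reach is not made up. A row lasts 1/10 s, in which the tool goes at most 50 mm and 8.59 degrees, less where a joint would pass 70% of its speed; a pose out of reach is approached as far as the arm can. A call with a gripper value outside its range is refused whole. The fingers move at their own pace and stop on an object; the grip force is fixed at half the most. Time passes only in rows, so rows that do not move let the fingers close. It gives the time, the measured TCP pose, the force, the opening and the grip force at its end, in the units of the state.
- robot.get_state(): the state, without advancing time (a new reading comes with each control period).
- optics.read_camera(name): name is "scene" or "top" or "wrist"; returns a dict with "image" (420x560x3 uint8, red, green, blue), "vertical_fov" (degrees; the focal length in pixels is half the picture's height over the tangent of half this angle, whatever the lens; pixels are square), "cx", "cy" (the principal point, pixels), "dist" ([k1, k2, p1, p2, k3] as OpenCV has them; the pictures are not rectified), "R" (3x3) and "t" (3): a world point X has camera coordinates R X + t; the wrist camera has in their place "mount" (4x4, takes a point from camera to tool coordinates, whose origin is the TCP and whose axes are the flange's). Camera axes: x right, y down, z forward; pixel columns grow to the right and rows downward; lengths in m; the calibration is good to about 2 mm. A picture is of the moment at which its call begins: read the wrist's pose just before it. There is no depth.
- robot.hand_in(): hands the job in; it is judged then, once.
The state is a dict: "time_s": time; "qpos": joint angles; "joint_velocities": joint speeds; "tau": joint torques, N m; "tcp_pos": TCP position; "eef_rot": TCP orientation; "contact_force": force on the tool from outside, world axes, zero at the start; "torque": the same for the moment, N m; "finger_gap": finger opening in m; "grasp_force": force on a finger pad.
Only numpy, scipy, OpenCV 4.12 (cv2) and the standard library are available. Lean on these libraries where they do the work, as an engineer would, in place of code of your own. Each camera call takes 0.05 s, during which the arm holds its last target. There are 200 camera calls.

## Working session

There is one attempt and no reset: what is moved stays moved. The work goes in short steps, Python scripts to look and compute and a tool call to move; the robot and the scene stay as the last step left them, time stands still between calls to the robot, and variables do not carry over. Pictures are saved under pics/ and viewed, at most 10 in all, crops included, and the job is handed in when it is done.

Besides the shell and the picture viewer there is one more tool, called after ">>>" by a JSON object that holds its "method" and its "body", one argument or row to a line. send_rows: Moves the arm, as the interface text tells. Its arguments: {"type":"object","properties":{"rows":{"type":"array","items":{"type":"object","properties":{"x":{"type":"number"},"y":{"type":"number"},"z":{"type":"number"},"ax":{"type":"number"},"ay":{"type":"number"},"az":{"type":"number"},"jaw":{"type":"number"}}}}},"required":["rows"]}

```bash
mkdir -p pics; ls; python3 - <<'E'
from station import robot, optics
import cv2
print(robot.get_state())
for n in("scene","top"):
    c=optics.read_camera(n); cv2.imwrite(f"pics/{n}0.png",c["image"][:,:,::-1]); print({k:v for k,v in c.items() if k!="image"})
c=optics.read_camera("wrist"); print({k:v for k,v in c.items() if k!="image"})
E
```

```text
pics
{'time_s': 0.0, 'qpos': array([ 1.10849486,  0.4179454 , -0.01032735,  1.6141732 ,  0.00468325,
        1.11072019, -0.05300446]), 'joint_velocities': array([-0.00083042,  0.00117748,  0.00091384, -0.00030855, -0.00017361,
        0.00018215, -0.0005232 ]), 'tau': array([-4.54675376e-05, -8.51252246e+01,  6.38154466e-01, -4.25989580e+01,
       -4.90198738e-02,  1.85830967e-02,  6.85346708e-05]), 'tcp_pos': array([ 0.25514258, -0.57009587,  0.18054344]), 'eef_rot': array([-5.89649184e-04,  9.77945175e-01,  2.08860865e-01, -1.60102773e-04]), 'contact_force': array([ 0.28892965, -0.23549783, -0.01123216]), 'torque': array([-0.04617519,  0.01438949, -0.03014556]), 'grasp_force': 0.0, 'finger_gap': 0.09368791494787751}
{'vertical_fov': 52.83329445589349, 'cx': 274.30341047801187, 'cy': 207.92564795547273, 'dist': array([-0.12030142,  0.        ,  0.        ,  0.        ,  0.        ]), 'R': array([[ 0.85246477, -0.52277898, -0.00244131],
       [-0.33947581, -0.54999976, -0.76305729],
       [ 0.39756759,  0.65130822, -0.64632624]]), 't': array([-0.46113132,  0.22773175,  1.41819172
[... 190 characters left out ...]
95, -0.99441002, -0.00363296],
       [-0.96834474, -0.1019265 , -0.2278584 ],
       [ 0.22621438,  0.0275627 , -0.9736875 ]]), 't': array([-0.04976139,  0.50947011,  1.5104865 ])}
{'vertical_fov': 66.1605326167437, 'cx': 275.69622131962194, 'cy': 206.3967759316915, 'dist': array([-0.00372869,  0.        ,  0.        ,  0.        ,  0.        ]), 'mount': array([[ 4.03400049e-05, -9.73795833e-01, -2.27423995e-01,
         6.45759087e-02],
       [ 9.99999789e-01, -1.08147079e-04,  6.40447689e-04,
        -8.73345059e-04],
       [-6.48260532e-04, -2.27423972e-01,  9.73795624e-01,
        -2.02289548e-01],
       [ 0.00000000e+00,  0.00000000e+00,  0.00000000e+00,
         1.00000000e+00]])}
```

View pics/top0.png

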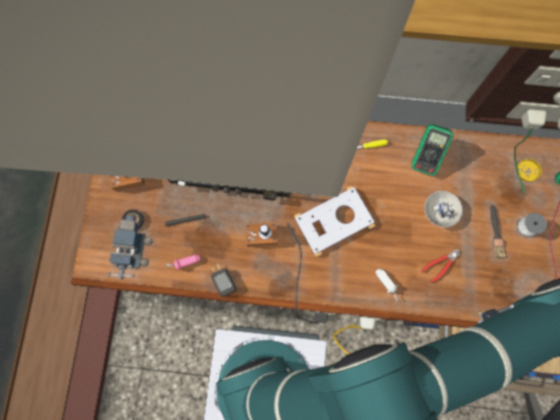

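View pics/scene0.png

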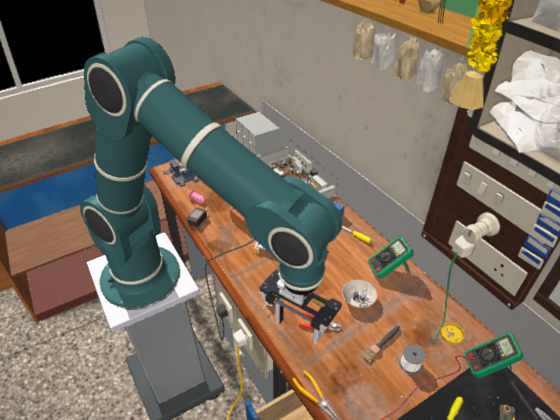

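Top view: the stand with the tool is at about (264,233), the panel at (335,220) with its fan hole at about (345,214) and the cut-out at (319,228). A second stand sits far left at (128,182). Next I'll enlarge the working area.

```bash
cat > h.py <<'E'
import numpy as np, cv2
from scipy.spatial.transform import Rotation as Ro
def K(c):
    f=c["image"].shape[0]/2/np.tan(np.radians(c["vertical_fov"]/2)); return np.array([[f,0,c["cx"]],[0,f,c["cy"]],[0,0,1]])
def ext(c,s=None):
    """camera->world R, origin"""
    if "R" in c: return c["R"].T, -c["R"].T@c["t"]
    w,x,y,z=s["eef_rot"]; R=Ro.from_quat([x,y,z,w]).as_matrix(); M=c["mount"]
    return R@M[:3,:3], R@M[:3,3]+s["tcp_pos"]
def p2w(c,uv,z,s=None):
    Rw,o=ext(c,s); n=cv2.undistortPoints(np.array(uv,float).reshape(-1,1,2),K(c),c["dist"])[:,0]
    d=np.c_[n,np.ones(len(n))]@Rw.T; z=np.broadcast_to(z,len(n)); return o+d*((z-o[2])/d[:,2])[:,None]
def w2p(c,X,s=None):
    Rw,o=ext(c,s); Xc=(np.array(X,float).reshape(-1,3)-o)@Rw
    return cv2.projectPoints(Xc,np.zeros(3),np.zeros(3),K(c),c["dist"])[0][:,0]
E
python3 - <<'E'
from h import *
im=cv2.imread("pics/top0.png")
cv2.imwrite("pics/topc.png",cv2.resize(im[180:260,240:380],None,fx=5.7,fy=5.7,interpolation=cv2.INTER_CUBIC))
from station import optics
c=optics.read_camera("top")
print(p2w(c,[(264,231),(264,238),(345,214),(319,228),(335,220)],[.116,.046,.026,.026,.026]))
E
```

```text
[[ 0.42693807  0.04748354  0.116     ]
 [ 0.41919618  0.0492543   0.046     ]
 [ 0.51995438 -0.18138738  0.026     ]
 [ 0.46953402 -0.10824448  0.026     ]
 [ 0.49863197 -0.15331867  0.026     ]]
```

View pics/topc.png

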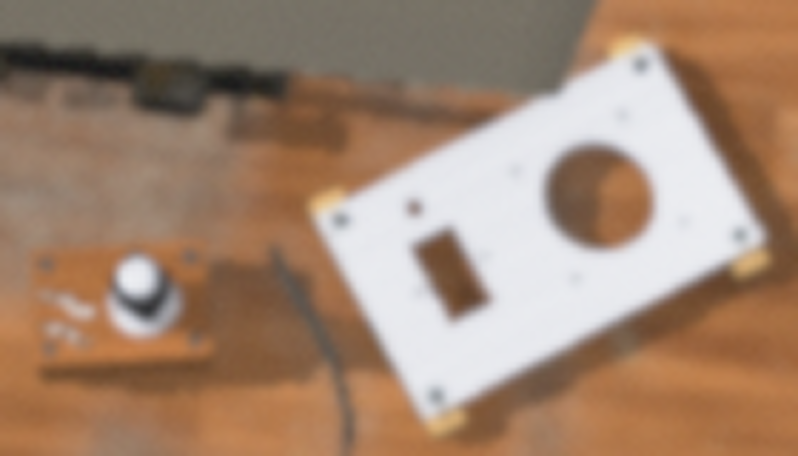

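Crop: the tool's end cap is at px (264.6,228) and the hole centre at px (345.1,214.6). I'll move above the tool and use the wrist camera.

>>> {"method": "send_rows", "body": {
  "rows": [
    {"x": 25,"y": -31,"z": -6,"jaw": -1},
    {"x": 25,"y": -31,"z": -6,"jaw": -1},
    {"x": 25,"y": -31,"z": -6,"jaw": -1},
    {"x": 25,"y": -31,"z": -6,"jaw": -1},
    {"x": 25,"y": -31,"z": -6,"jaw": -1},
    {"x": 25,"y": -31,"z": -6,"jaw": -1},
    {"x": 25,"y": -31,"z": -6,"jaw": -1},
    {"x": 25,"y": -31,"z": -6,"jaw": -1},
    {"x": 25,"y": -31,"z": -6,"jaw": -1},
    {"x": 25,"y": -31,"z": -6,"jaw": -1},
    {"x": 25,"y": -31,"z": -6,"jaw": -1},
    {"x": 25,"y": -31,"z": -6,"jaw": -1},
    {"x": 25,"y": -31,"z": -6,"jaw": -1},
    {"x": 25,"y": -31,"z": -6,"jaw": -1},
    {"x": 25,"y": -31,"z": -6,"jaw": -1},
    {"x": 25,"y": -31,"z": -6,"jaw": -1},
    {"jaw": -1},
    {"jaw": -1}
  ]
}}

```text
schema error: expected keys x, y, z, ax, ay, az, jaw
```

```bash
python3 - <<'E'
from h import *
from station import robot,optics
s=robot.get_state(); c=optics.read_camera("wrist"); print(s["tcp_pos"],s["eef_rot"],s["qpos"],s["contact_force"])
np.save("w1.npy",dict(s=s,c=c),allow_pickle=True)
cv2.imwrite("pics/w1.png",cv2.resize(c["image"][:,:,::-1],None,fx=1.4,fy=1.4,interpolation=cv2.INTER_CUBIC))
E
```

```text
[ 0.25523859 -0.57025318  0.18076841] [-3.51398158e-04  9.77941716e-01  2.08877634e-01 -1.04641953e-04] [ 1.10846931  0.41775943 -0.01033549  1.61391403  0.00470288  1.11067641
 -0.05301084] [ 0.72431174 -0.79621546 -0.09423933]
```

View pics/w1.png

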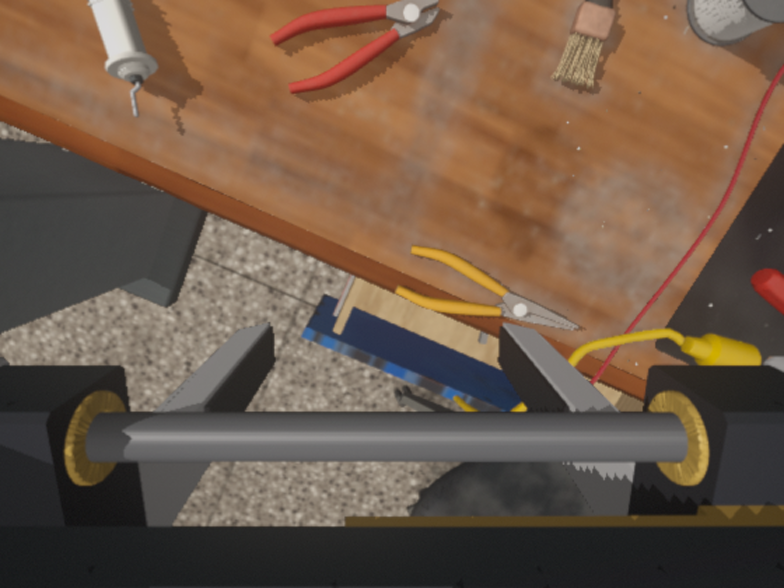

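The wrist image was taken at the start pose because the call was refused: it shows the white look-alike and the red cutters. All keys are required, so I'll resend the move.

>>> {"method": "send_rows", "body": {
  "rows": [
    {"x": 22.5,"y": -31,"z": -6,"ax": 0,"ay": 0,"az": 0,"jaw": -1},
    {"x": 22.5,"y": -31,"z": -6,"ax": 0,"ay": 0,"az": 0,"jaw": -1},
    {"x": 22.5,"y": -31,"z": -6,"ax": 0,"ay": 0,"az": 0,"jaw": -1},
    {"x": 22.5,"y": -31,"z": -6,"ax": 0,"ay": 0,"az": 0,"jaw": -1},
    {"x": 22.5,"y": -31,"z": -6,"ax": 0,"ay": 0,"az": 0,"jaw": -1},
    {"x": 22.5,"y": -31,"z": -6,"ax": 0,"ay": 0,"az": 0,"jaw": -1},
    {"x": 22.5,"y": -31,"z": -6,"ax": 0,"ay": 0,"az": 0,"jaw": -1},
    {"x": 22.5,"y": -31,"z": -6,"ax": 0,"ay": 0,"az": 0,"jaw": -1},
    {"x": 22.5,"y": -31,"z": -6,"ax": 0,"ay": 0,"az": 0,"jaw": -1},
    {"x": 22.5,"y": -31,"z": -6,"ax": 0,"ay": 0,"az": 0,"jaw": -1},
    {"x": 22.5,"y": -31,"z": -6,"ax": 0,"ay": 0,"az": 0,"jaw": -1},
    {"x": 22.5,"y": -31,"z": -6,"ax": 0,"ay": 0,"az": 0,"jaw": -1},
    {"x": 22.5,"y": -31,"z": -6,"ax": 0,"ay": 0,"az": 0,"jaw": -1},
    {"x": 22.5,"y": -31,"z": -6,"ax": 0,"ay": 0,"az": 0,"jaw": -1},
    {"x": 22.5,"y": -31,"z": -6,"ax": 0,"ay": 0,"az": 0,"jaw": -1},
    {"x": 22.5,"y": -31,"z": -6,"ax": 0,"ay": 0,"az": 0,"jaw": -1},
    {"x": 0,"y": 0,"z": 0,"ax": 0,"ay": 0,"az": 0,"jaw": -1}
  ]
}}

```text
time_s: 1.95
tcp_pos: [0.382, 0.0333, 0.278]
eef_rot: [0.0, 0.977, 0.212, 0.001]
contact_force: [-0.3, -0.5, -1.3]
finger_gap: 0.0939
grasp_force: 0.0
```

```bash
cat > snap.py <<'E'
import sys
from h import *
from station import robot,optics
n=sys.argv[1]
s=robot.get_state(); c=optics.read_camera("wrist"); print(s["time_s"],s["tcp_pos"],s["eef_rot"],s["qpos"].round(2),s["contact_force"].round(2))
np.save(n+".npy",dict(s=s,c=c),allow_pickle=True)
cv2.imwrite(f"pics/{n}.png",cv2.resize(c["image"][:,:,::-1],None,fx=1.4,fy=1.4,interpolation=cv2.INTER_CUBIC))
E
python3 snap.py w2
```

```text
1.95 [0.38197148 0.03328993 0.27804704] [1.23465240e-04 9.77363512e-01 2.11565308e-01 8.19015642e-04] [ 0.52 -0.13 -0.62  2.01 -0.08  1.24 -1.21] [-0.31 -0.5  -1.28]
```

View pics/w2.png

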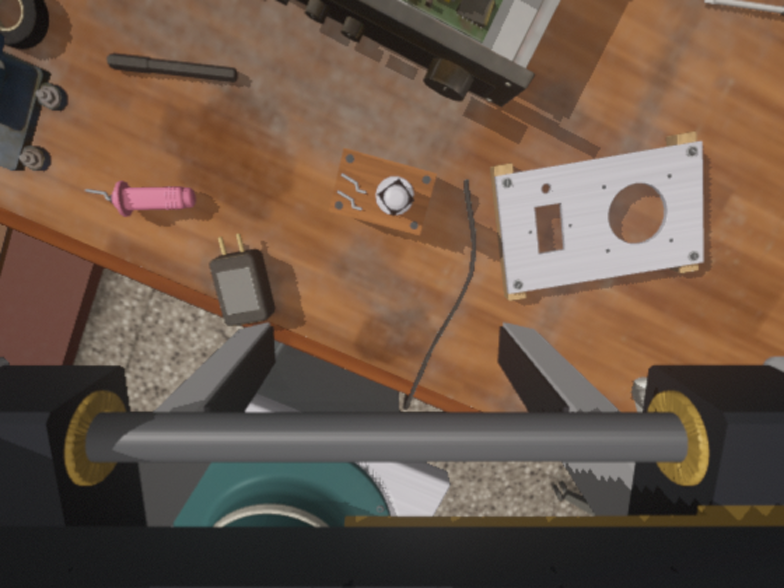

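Wrist view (scaled 1.4×): the tool's cap is at (396,196) on its stand at (385,190), the panel hole is at (637,213), the cut-out at (549,228) and the panel corners are visible. I'll enlarge the tool and detect the holes by code.

```bash
python3 - <<'E'
from h import *
d=np.load("w2.npy",allow_pickle=True).item(); s,c=d["s"],d["c"]; im=c["image"]
g=im.astype(int); m=((g.min(2)>110)&(g.max(2)-g.min(2)<40)).astype(np.uint8)*255
m[:, :345]=0; m[240:]=0; m[:90]=0; m[:,515:]=0
cs,h=cv2.findContours(m,cv2.RETR_CCOMP,cv2.CHAIN_APPROX_NONE)
P={}
for k,q in zip(cs,h[0]):
    a=cv2.contourArea(k)
    if a>150:
        w=p2w(c,k.reshape(-1,2),.026,s)[:,:2].astype(np.float32)
        (x,y),(A,B),t=cv2.minAreaRect(w); (u,v),r=cv2.minEnclosingCircle(w)
        box=cv2.boxPoints(((x,y),(A,B),t)); print("parent",q[3],"area",a,"rect",(x,y),(A,B),t,"circ",(u,v),r,"mean ell",cv2.fitEllipse(w)); print(box)
cv2.imwrite("pics/w2c.png",cv2.resize(im[100:170,235:320,::-1],None,fx=8,fy=8,interpolation=cv2.INTER_CUBIC))
E
```

```text
parent -1 area 12331.5 rect (0.4979249835014343, -0.14926421642303467) (0.12120291590690613, 0.20190799236297607) 33.98152160644531 circ (0.4981568455696106, -0.14928488433361053) 0.11665274202823639 mean ell ((0.4980219006538391, -0.1493608057498932), (0.1372351050376892, 0.24600717425346375), 33.91423797607422)
[[ 0.39124742 -0.09942307]
 [ 0.5040989  -0.26684877]
 [ 0.6046026  -0.19910537]
 [ 0.49175107 -0.03167966]]
parent 1 area 617.5 rect (0.4689936637878418, -0.10593507438898087) (0.04871061071753502, 0.026975028216838837) 33.875244140625 circ (0.46911364793777466, -0.10590418428182602) 0.027094485238194466 mean ell ((0.46920228004455566, -0.10575456917285919), (0.029343215748667717, 0.057992253452539444), 123.67940521240234)
[[ 0.44125485 -0.10831234]
 [ 0.45629036 -0.13070844]
 [ 0.49673247 -0.10355781]
 [ 0.48169696 -0.08116171]]
parent 1 area 1360.0 rect (0.5177213549613953, -0.1777908354997635) (0.05854659155011177, 0.05734759569168091) 73.38055419921875 circ (0.5188263058662415, -0.1789645105600357) 0.03059561364352703 mean ell ((0.5180447697639465, -0.17785657942295074), (0.05587293952703476, 0.05986938625574112), 128.89784240722656)
[[ 0.48187283 -0.19764017]
 [ 0.53682476 -0.21404235]
 [ 0.5535699  -0.1579415 ]
 [ 0.49861795 -0.14153932]]
```

View pics/w2c.png

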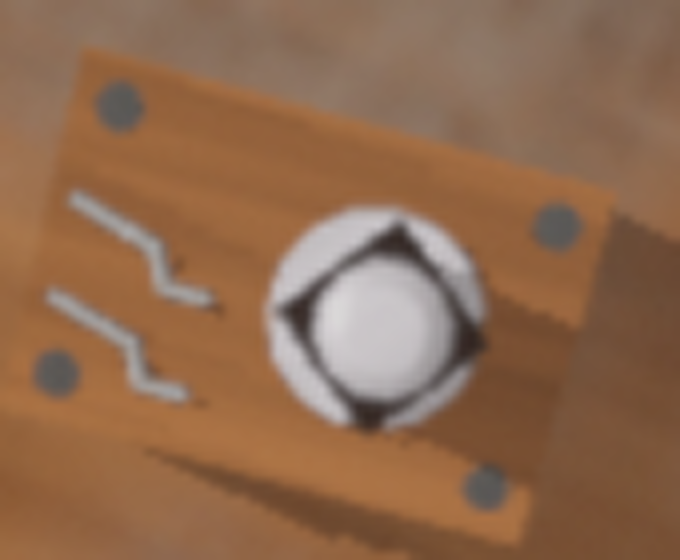

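Crop: the cap centre is at crop (382,328), the guard disc centre at (376,320) and the handle-top corners at (400,222), (483,342), (368,428) and (280,312). The panel fit is good.

```bash
python3 - <<'E'
from h import *
d=np.load("w2.npy",allow_pickle=True).item(); s,c=d["s"],d["c"]
f=lambda a:(np.array(a)+.5)/8-.5+[235,100]
print(p2w(c,f([(382,328),(376,320)]),[.116,.050],s))
q=p2w(c,f([(400,222),(483,342),(368,428),(280,312)]),.108,s); print(q, q.mean(0))
e=np.roll(q,-1,0)-q; print(np.hypot(e[:,0],e[:,1]),np.degrees(np.arctan2(e[:,1],e[:,0])))
b=p2w(c,f([(85,50),(612,198),(520,545)]),.046,s);print(b)
e=np.diff(b,axis=0);print(np.degrees(np.arctan2(e[:,1],e[:,0])))
w,x,y,z=s["eef_rot"];print(Ro.from_quat([x,y,z,w]).as_matrix().round(3))
E
```

```text
[[0.43452283 0.04970986 0.116     ]
 [0.43427749 0.04913445 0.05      ]]
[[0.44869301 0.05325915 0.108     ]
 [0.43855485 0.03561983 0.108     ]
 [0.4208562  0.04543872 0.108     ]
 [0.43045249 0.06352193 0.108     ]] [0.43463914 0.04945991 0.108     ]
[0.02034522 0.02023988 0.02047172 0.02092943] [-119.88803035  150.97928636   62.0462664   -29.36369381]
[[0.45359314 0.10956916 0.046     ]
 [0.4679141  0.02207664 0.046     ]
 [0.41053957 0.01148756 0.046     ]]
[ -80.7041368  -169.54312123]
[[ 0.91   0.414  0.002]
 [ 0.414 -0.91   0.   ]
 [ 0.002  0.001 -1.   ]]
```

>>> {"method": "send_rows", "body": {
  "rows": [
    {"x": 0,"y": 0,"z": 0,"ax": 0,"ay": 0,"az": -7.3,"jaw": -1},
    {"x": 0,"y": 0,"z": 0,"ax": 0,"ay": 0,"az": -7.3,"jaw": -1},
    {"x": 0,"y": 0,"z": 0,"ax": 0,"ay": 0,"az": -7.3,"jaw": -1},
    {"x": 0,"y": 0,"z": 0,"ax": 0,"ay": 0,"az": -7.3,"jaw": -1},
    {"x": 0,"y": 0,"z": 0,"ax": 0,"ay": 0,"az": -7.3,"jaw": -1},
    {"x": 10,"y": 9.5,"z": 30,"ax": 0,"ay": 0,"az": 0,"jaw": -1},
    {"x": 10,"y": 9.5,"z": 30,"ax": 0,"ay": 0,"az": 0,"jaw": -1},
    {"x": 10,"y": 9.5,"z": 30,"ax": 0,"ay": 0,"az": 0,"jaw": -1},
    {"x": 9.7,"y": 9.4,"z": 30,"ax": 0,"ay": 0,"az": 0,"jaw": -1},
    {"x": 0,"y": 0,"z": 0,"ax": 0,"ay": 0,"az": 0,"jaw": -1},
    {"x": 0,"y": 0,"z": 0,"ax": 0,"ay": 0,"az": 0,"jaw": -1}
  ]
}}

```text
time_s: 3.1
tcp_pos: [0.4333, 0.0448, 0.1574]
eef_rot: [-0.001, 0.863, 0.504, -0.001]
contact_force: [0.2, -0.3, 1.3]
finger_gap: 0.0939
grasp_force: 0.0
```

```bash
cat > go.py <<'E'
# go.py x y [z yaw]: tool-frame shift (mm) and az (deg) from measured pose to a world target
import sys
from h import *
from station import robot
s=robot.get_state(); w,x,y,z=s["eef_rot"]; R=Ro.from_quat([x,y,z,w]).as_matrix()
a=[float(v) for v in sys.argv[1:]]; t=s["tcp_pos"].copy(); t[:len(a[:3])]=a[:3]
print("t",round(s["time_s"],2),"tcp",s["tcp_pos"].round(4),"q",s["qpos"].round(2),"F",s["contact_force"].round(2),"gap",round(s["finger_gap"],4))
print("tool z",R[:,2].round(4),"yaw x",round(np.degrees(np.arctan2(R[1,0],R[0,0])),2),"shift mm",(R.T@(t-s["tcp_pos"])*1e3).round(1))
E
python3 go.py .4344 .0495 .054
```

```text
t 3.1 tcp [0.4333 0.0448 0.1574] q [ 0.41  0.14 -0.62  2.07  0.1   0.96 -0.78] F [ 0.21 -0.28  1.32] gap 0.0939
tool z [-1.5e-03  3.0e-04 -1.0e+00] yaw x 60.59 shift mm [  4.7  -1.2 103.4]
```

>>> {"method": "send_rows", "body": {
  "rows": [
    {"x": 4.7,"y": -1.2,"z": 13,"ax": 0,"ay": 0,"az": 0,"jaw": -1},
    {"x": 0,"y": 0,"z": 25,"ax": 0,"ay": 0,"az": 0,"jaw": -1},
    {"x": 0,"y": 0,"z": 25,"ax": 0,"ay": 0,"az": 0,"jaw": -1},
    {"x": 0,"y": 0,"z": 25,"ax": 0,"ay": 0,"az": 0,"jaw": -1},
    {"x": 0,"y": 0,"z": 12,"ax": 0,"ay": 0,"az": 0,"jaw": -1},
    {"x": 0,"y": 0,"z": 0,"ax": 0,"ay": 0,"az": 0,"jaw": -1},
    {"x": 0,"y": 0,"z": 0,"ax": 0,"ay": 0,"az": 0,"jaw": -1}
  ]
}}

```text
time_s: 3.8
tcp_pos: [0.4355, 0.0501, 0.0581]
eef_rot: [0.0, 0.863, 0.505, 0.0]
contact_force: [0.6, -0.4, -0.7]
finger_gap: 0.0939
grasp_force: 0.0
```

```bash
python3 go.py .4344 .0495 .054; python3 - <<'E'
from h import *
from station import robot,optics
c=optics.read_camera("wrist")
cv2.imwrite("pics/w3.png",cv2.resize(c["image"][150:,100:460,::-1],None,fx=2,fy=2,interpolation=cv2.INTER_CUBIC))
E
```

```text
t 3.8 tcp [0.4355 0.0501 0.0581] q [ 0.33  0.32 -0.58  2.15  0.26  0.74 -0.94] F [ 0.64 -0.44 -0.74] gap 0.0939
tool z [ 1.e-03 -1.e-04 -1.e+00] yaw x 60.61 shift mm [-1.1 -0.7  4.1]
```

View pics/w3.png

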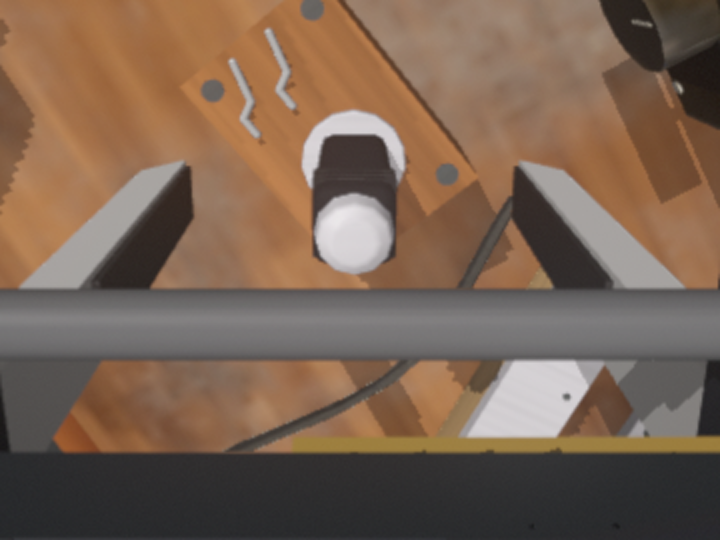

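The handle stands square between the fingers (cap at (353,233), fingers at 190 and 515). I'll go down the rest and close.

>>> {"method": "send_rows", "body": {
  "rows": [
    {"x": -1,"y": -0.7,"z": 3.1,"ax": 0,"ay": 0,"az": 0,"jaw": -1},
    {"x": 0,"y": 0,"z": 0,"ax": 0,"ay": 0,"az": 0,"jaw": 1},
    {"x": 0,"y": 0,"z": 0,"ax": 0,"ay": 0,"az": 0,"jaw": 1},
    {"x": 0,"y": 0,"z": 0,"ax": 0,"ay": 0,"az": 0,"jaw": 1},
    {"x": 0,"y": 0,"z": 0,"ax": 0,"ay": 0,"az": 0,"jaw": 1},
    {"x": 0,"y": 0,"z": 0,"ax": 0,"ay": 0,"az": 0,"jaw": 1},
    {"x": 0,"y": 0,"z": 0,"ax": 0,"ay": 0,"az": 0,"jaw": 1},
    {"x": 0,"y": 0,"z": 0,"ax": 0,"ay": 0,"az": 0,"jaw": 1}
  ]
}}

```text
time_s: 4.65
tcp_pos: [0.4339, 0.0495, 0.054]
eef_rot: [-0.0, 0.863, 0.505, -0.0]
contact_force: [-0.1, -0.3, -0.1]
finger_gap: 0.0416
grasp_force: 0.0
```

```bash
python3 go.py .4344 .0495 .054
```

```text
t 4.65 tcp [0.4339 0.0495 0.054 ] q [ 0.33  0.32 -0.58  2.16  0.26  0.73 -0.94] F [-0.09 -0.27 -0.13] gap 0.0416
tool z [-1.e-04  1.e-04 -1.e+00] yaw x 60.62 shift mm [0.2 0.4 0. ]
```

>>> {"method": "send_rows", "body": {
  "rows": [
    {"x": 0,"y": 0,"z": 0,"ax": 0,"ay": 0,"az": 0,"jaw": 1},
    {"x": 0,"y": 0,"z": 0,"ax": 0,"ay": 0,"az": 0,"jaw": 1},
    {"x": 0,"y": 0,"z": 0,"ax": 0,"ay": 0,"az": 0,"jaw": 1},
    {"x": 0,"y": 0,"z": 0,"ax": 0,"ay": 0,"az": 0,"jaw": 1},
    {"x": 0,"y": 0,"z": 0,"ax": 0,"ay": 0,"az": 0,"jaw": 1},
    {"x": 0,"y": 0,"z": 0,"ax": 0,"ay": 0,"az": 0,"jaw": 1}
  ]
}}

```text
time_s: 5.25
tcp_pos: [0.4339, 0.0495, 0.054]
eef_rot: [-0.0, 0.863, 0.505, -0.0]
contact_force: [0.7, 0.5, -1.0]
finger_gap: 0.0217
grasp_force: 30.0
```

```bash
python3 go.py .4344 .0495 .14
```

```text
t 5.25 tcp [0.4339 0.0495 0.054 ] q [ 0.33  0.32 -0.58  2.16  0.26  0.73 -0.94] F [ 0.67  0.53 -1.02] gap 0.0217
tool z [-2.e-04  1.e-04 -1.e+00] yaw x 60.61 shift mm [  0.3   0.4 -86. ]
```

>>> {"method": "send_rows", "body": {
  "rows": [
    {"x": 0,"y": 0,"z": -10,"ax": 0,"ay": 0,"az": 0,"jaw": 1},
    {"x": 0,"y": 0,"z": -20,"ax": 0,"ay": 0,"az": 0,"jaw": 1},
    {"x": 0,"y": 0,"z": -20,"ax": 0,"ay": 0,"az": 0,"jaw": 1},
    {"x": 0,"y": 0,"z": -20,"ax": 0,"ay": 0,"az": 0,"jaw": 1},
    {"x": -10,"y": 10,"z": 0,"ax": 0,"ay": 0,"az": 0,"jaw": 1},
    {"x": -20,"y": 20,"z": 0,"ax": 0,"ay": 0,"az": 0,"jaw": 1},
    {"x": -20,"y": 20,"z": 0,"ax": 0,"ay": 0,"az": 0,"jaw": 1},
    {"x": -20,"y": 20,"z": 0,"ax": 0,"ay": 0,"az": 0,"jaw": 1},
    {"x": -20,"y": 20,"z": 0,"ax": 0,"ay": 0,"az": 0,"jaw": 1},
    {"x": -20,"y": 20,"z": 0,"ax": 0,"ay": 0,"az": 0,"jaw": 1},
    {"x": -20,"y": 20,"z": 0,"ax": 0,"ay": 0,"az": 0,"jaw": 1},
    {"x": -20,"y": 20,"z": 0,"ax": 0,"ay": 0,"az": 0,"jaw": 1},
    {"x": -14,"y": 17,"z": 0,"ax": 0,"ay": 0,"az": 0,"jaw": 1},
    {"x": -10,"y": 10,"z": 0,"ax": 0,"ay": 0,"az": 0,"jaw": 1},
    {"x": -10,"y": 10,"z": 0,"ax": 0,"ay": 0,"az": 0,"jaw": 1},
    {"x": 0,"y": 0,"z": 0,"ax": 0,"ay": 0,"az": 0,"jaw": 1},
    {"x": 0,"y": 0,"z": 0,"ax": 0,"ay": 0,"az": 0,"jaw": 1}
  ]
}}

```text
time_s: 6.95
tcp_pos: [0.5065, -0.2018, 0.1241]
eef_rot: [-0.0, 0.863, 0.505, 0.0]
contact_force: [0.1, 0.9, -0.1]
finger_gap: 0.0217
grasp_force: 30.0
```

```bash
python3 go.py .5031 -.1892 .1; python3 - <<'E'
from h import *
from station import robot,optics
F=[]
for i in range(5): c=optics.read_camera("wrist"); s=robot.get_state(); F.append(np.r_[s["contact_force"],s["torque"]])
print(np.mean(F,0).round(2),np.std(F,0).round(2))
np.save("w4.npy",dict(s=s,c=c),allow_pickle=True)
cv2.imwrite("pics/w4.png",cv2.resize(c["image"][60:340,80:480,::-1],None,fx=2,fy=2,interpolation=cv2.INTER_CUBIC))
E
```

```text
t 6.95 tcp [ 0.5065 -0.2018  0.1241] q [ 0.7   0.37 -0.46  1.86  0.2   0.96 -0.36] F [ 0.13  0.93 -0.08] gap 0.0217
tool z [-2.e-04  5.e-04 -1.e+00] yaw x 60.64 shift mm [ 9.4 -9.1 24.1]
[-0.38 -0.06 -1.3  -0.03 -0.04  0.01] [0.49 0.58 0.25 0.03 0.02 0.04]
```

View pics/w4.png

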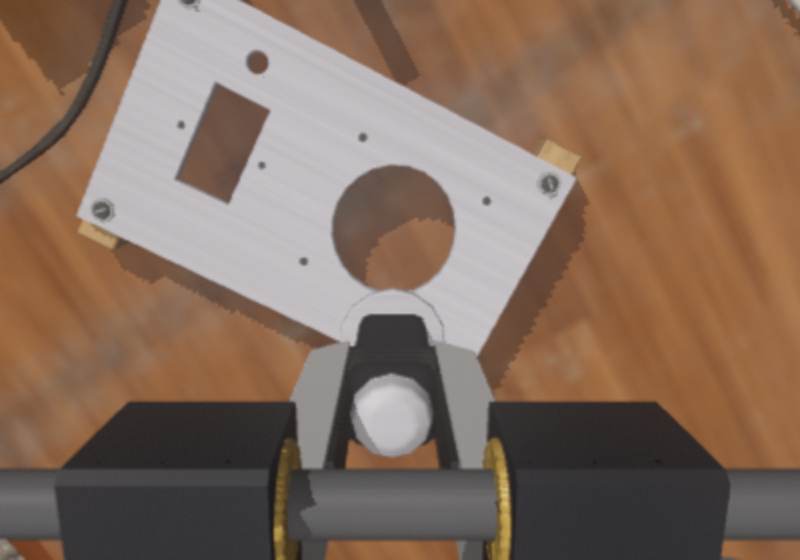

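Wrist view: the fan hole's rim spans x 332–455 and y 165–292, so its centre is about (393.5,228.5). The cut-out centre is at (223,143), and the tool is upright in the fingers.

```bash
python3 - <<'E'
from h import *
d=np.load("w4.npy",allow_pickle=True).item(); s,c=d["s"],d["c"]
g=c["image"].astype(int); roi=g[135:212,238:315]
m=((roi.min(2)<105)|(roi.max(2)-roi.min(2)>35)).astype(np.uint8)
n,l,st,_=cv2.connectedComponentsWithStats(m); print(st)
i=l[174-135,270-238]; cs,_=cv2.findContours((l==i).astype(np.uint8),cv2.RETR_EXTERNAL,cv2.CHAIN_APPROX_NONE)
k=max(cs,key=cv2.contourArea).reshape(-1,2)+[238,135]
w=p2w(c,k,.026,s)[:,:2]; o=np.array([.518,-.1791])
from scipy.optimize import least_squares
r=least_squares(lambda p:np.hypot(*(w-p[:2]).T)-p[2],[*o,.03],loss="soft_l1",f_scale=.001); print("hole",r.x)
f=lambda a:(np.array(a)+.5)/2-.5+[80,60]
print(p2w(c,f([(393.5,228.5),(223,143.3)]),.026,s))
print("tool axis in px at guard top", w2p(c,[[*s["tcp_pos"][:2],s["tcp_pos"][2]-.004]],s), "cap",w2p(c,[[*s["tcp_pos"][:2],s["tcp_pos"][2]+.062]],s), "seen", f([(392,415)]))
E
```

```text
[[   0    0   77   77 2954]
 [   9    8   60   62 2975]]
hole [ 0.51886605 -0.17939858  0.02840382]
[[ 0.51905137 -0.17904955  0.026     ]
 [ 0.47057416 -0.10726217  0.026     ]]
tool axis in px at guard top [[277.38061562 231.15084111]] cap [[278.14406199 273.63358462]] seen [[275.75 267.25]]
```

>>> {"method": "send_rows", "body": {
  "rows": [
    {"x": 4.7,"y": -4.2,"z": 12,"ax": 0,"ay": 0,"az": 0,"jaw": 1},
    {"x": 4.7,"y": -4.2,"z": 12,"ax": 0,"ay": 0,"az": 0,"jaw": 1},
    {"x": 0,"y": 0,"z": 12,"ax": 0,"ay": 0,"az": 0,"jaw": 1},
    {"x": 0,"y": 0,"z": 12,"ax": 0,"ay": 0,"az": 0,"jaw": 1},
    {"x": 0,"y": 0,"z": 10,"ax": 0,"ay": 0,"az": 0,"jaw": 1},
    {"x": 0,"y": 0,"z": 8.6,"ax": 0,"ay": 0,"az": 0,"jaw": 1},
    {"x": 0,"y": 0,"z": 0,"ax": 0,"ay": 0,"az": 0,"jaw": 1},
    {"x": 0,"y": 0,"z": 0,"ax": 0,"ay": 0,"az": 0,"jaw": 1},
    {"x": 0,"y": 0,"z": 0,"ax": 0,"ay": 0,"az": 0,"jaw": 1}
  ]
}}

```text
time_s: 8.1
tcp_pos: [0.5042, -0.1904, 0.0579]
eef_rot: [0.0, 0.863, 0.505, 0.0]
contact_force: [0.1, -0.0, -0.8]
finger_gap: 0.0218
grasp_force: 30.0
```

```bash
cat > arc.py <<'E'
# arc.py cx cy  a0 r0 a1 r1 n : shifts along the arc in tool axes (yaw 60.6). angles = deg clockwise from edge0; also reports state in polar
import sys, json
from h import *
from station import robot
cx,cy,a0,r0,a1,r1=map(float,sys.argv[1:7]); n=int(sys.argv[7])
s=robot.get_state(); yaw=np.radians(60.6); p=s["tcp_pos"][:2]-[cx,cy]; F=s["contact_force"]
az=np.arctan2(p[1],p[0]); er=np.array([np.cos(az),np.sin(az)]); ec=np.array([er[1],-er[0]])
print("t",round(s["time_s"],2),"tcp",s["tcp_pos"].round(4),"cw ang",round((124-np.degrees(az)+180)%360-180,1),"r",round(np.hypot(*p)*1e3,2),"Frad",round(F[:2]@er,2),"Fcw",round(F[:2]@ec,2),"Fz",round(F[2],2))
A=np.radians(124-np.linspace(a0,a1,n+1)); r=np.linspace(r0,r1,n+1)
P=np.c_[r*np.cos(A),r*np.sin(A)]; d=np.diff(P,axis=0)
U=np.c_[d@[np.cos(yaw),np.sin(yaw)],d@[np.sin(yaw),-np.cos(yaw)]]
cmd=np.cumsum(U,0).round(1); U=np.diff(np.r_[[[0,0]],cmd],axis=0).round(1)
print(" ".join(f"({a:g},{b:g})" for a,b in U))
E
python3 arc.py .5188 -.1793 -90 18 0 34 12
```

```text
t 8.1 tcp [ 0.5042 -0.1904  0.0579] cw ang -93.4 r 18.35 Frad -0.07 Fcw -0.1 Fz -0.8
(0.1,-2.8) (0.5,-2.9) (1.1,-2.9) (1.6,-2.8) (2,-2.7) (2.6,-2.5) (3,-2.2) (3.5,-1.8) (3.8,-1.3) (4.2,-0.7) (4.4,-0.2) (4.5,0.5)
```

>>> {"method": "send_rows", "body": {
  "rows": [
    {"x": 0.1,"y": -2.8,"z": 0,"ax": 0,"ay": 0,"az": 0,"jaw": 1},
    {"x": 0.5,"y": -2.9,"z": 0,"ax": 0,"ay": 0,"az": 0,"jaw": 1},
    {"x": 1.1,"y": -2.9,"z": 0,"ax": 0,"ay": 0,"az": 0,"jaw": 1},
    {"x": 1.6,"y": -2.8,"z": 0,"ax": 0,"ay": 0,"az": 0,"jaw": 1},
    {"x": 2,"y": -2.7,"z": 0,"ax": 0,"ay": 0,"az": 0,"jaw": 1},
    {"x": 2.6,"y": -2.5,"z": 0,"ax": 0,"ay": 0,"az": 0,"jaw": 1},
    {"x": 3,"y": -2.2,"z": 0,"ax": 0,"ay": 0,"az": 0,"jaw": 1},
    {"x": 3.5,"y": -1.8,"z": 0,"ax": 0,"ay": 0,"az": 0,"jaw": 1}
  ]
}}

```text
time_s: 8.9
tcp_pos: [0.493, -0.1673, 0.0575]
eef_rot: [-0.0, 0.863, 0.505, -0.0]
contact_force: [0.2, -0.7, -0.5]
finger_gap: 0.0216
grasp_force: 30.0
```

```bash
python3 arc.py .5188 -.1793 -34 28.5 -5 33 5
```

```text
t 8.9 tcp [ 0.493  -0.1673  0.0575] cw ang -31.1 r 28.5 Frad -0.5 Fcw -0.49 Fz -0.54
(2.8,-1.1) (3.1,-0.9) (3.2,-0.5) (3.3,-0.1) (3.4,0.2)
```

>>> {"method": "send_rows", "body": {
  "rows": [
    {"x": 2.8,"y": -1.1,"z": 0,"ax": 0,"ay": 0,"az": 0,"jaw": 1},
    {"x": 3.1,"y": -0.9,"z": 0,"ax": 0,"ay": 0,"az": 0,"jaw": 1},
    {"x": 3.2,"y": -0.5,"z": 0,"ax": 0,"ay": 0,"az": 0,"jaw": 1},
    {"x": 3.3,"y": -0.1,"z": 0,"ax": 0,"ay": 0,"az": 0,"jaw": 1},
    {"x": 2,"y": 0,"z": 0,"ax": 0,"ay": 0,"az": 0,"jaw": 1},
    {"x": 0,"y": 0,"z": 0,"ax": 0,"ay": 0,"az": 0,"jaw": 1}
  ]
}}

```text
time_s: 9.5
tcp_pos: [0.498, -0.1535, 0.0574]
eef_rot: [-0.0, 0.863, 0.505, 0.0]
contact_force: [0.1, -1.0, -1.7]
finger_gap: 0.0219
grasp_force: 30.0
```

```bash
python3 arc.py .5188 -.1793 -5 33 -5 36 5
```

```text
t 9.5 tcp [ 0.498  -0.1535  0.0574] cw ang -4.9 r 33.16 Frad -0.87 Fcw -0.53 Fz -1.74
(0.2,-0.6) (0.2,-0.5) (0.3,-0.6) (0.2,-0.5) (0.2,-0.6)
```

>>> {"method": "send_rows", "body": {
  "rows": [
    {"x": 0.2,"y": -0.6,"z": 0,"ax": 0,"ay": 0,"az": 0,"jaw": 1},
    {"x": 0.2,"y": -0.5,"z": 0,"ax": 0,"ay": 0,"az": 0,"jaw": 1},
    {"x": 0.3,"y": -0.6,"z": 0,"ax": 0,"ay": 0,"az": 0,"jaw": 1},
    {"x": 0.2,"y": -0.5,"z": 0,"ax": 0,"ay": 0,"az": 0,"jaw": 1},
    {"x": 0.2,"y": -0.6,"z": 0,"ax": 0,"ay": 0,"az": 0,"jaw": 1},
    {"x": 0,"y": 0,"z": 0,"ax": 0,"ay": 0,"az": 0,"jaw": 1}
  ]
}}

```text
time_s: 10.1
tcp_pos: [0.4965, -0.1522, 0.0577]
eef_rot: [0.001, 0.863, 0.504, 0.0]
contact_force: [3.5, -4.6, -2.4]
finger_gap: 0.0217
grasp_force: 30.0
```

```bash
python3 arc.py .5188 -.1793 -5 33 -5 36 3; cat > fz.py <<'E'
from h import *
from station import robot,optics
C=np.array([.5188,-.1793]);F=[]
for i in range(4): optics.read_camera("wrist"); s=robot.get_state(); F.append(s["contact_force"])
p=s["tcp_pos"][:2]-C; e=p/np.hypot(*p); F=np.array(F); print("mean Frad",(F[:,:2]@e).mean().round(2),"Fcw",(F[:,:2]@[e[1],-e[0]]).mean().round(2),"Fz",F[:,2].mean().round(2),"r",(np.hypot(*p)*1e3).round(2),"pos",s["tcp_pos"].round(4))
E
python3 fz.py
```

```text
t 10.1 tcp [ 0.4965 -0.1522  0.0577] cw ang -5.5 r 35.09 Frad -5.77 Fcw -0.22 Fz -2.37
(0.4,-0.9) (0.3,-1) (0.4,-0.9)
mean Frad -6.56 Fcw -0.59 Fz -2.41 r 35.08 pos [ 0.4965 -0.1522  0.0577]
```

Hooked: about 6.5 N inward reaction at r = 35 mm, so the stiffness is roughly 6 N/mm. I'll start the sweep slightly lighter.

```bash
python3 arc.py .5188 -.1793 -5.3 36.1 20 35.8 5
```

```text
t 10.3 tcp [ 0.4965 -0.1522  0.0577] cw ang -5.5 r 35.08 Frad -6.8 Fcw -0.5 Fz -2.93
(2.9,1.3) (2.7,1.6) (2.6,1.9) (2.5,2) (2.2,2.2)
```

>>> {"method": "send_rows", "body": {
  "rows": [
    {"x": 2.9,"y": 1.3,"z": 0,"ax": 0,"ay": 0,"az": 0,"jaw": 1},
    {"x": 2.7,"y": 1.6,"z": 0,"ax": 0,"ay": 0,"az": 0,"jaw": 1},
    {"x": 2.6,"y": 1.9,"z": 0,"ax": 0,"ay": 0,"az": 0,"jaw": 1},
    {"x": 2.5,"y": 2,"z": 0,"ax": 0,"ay": 0,"az": 0,"jaw": 1},
    {"x": 2.2,"y": 2.2,"z": 0,"ax": 0,"ay": 0,"az": 0,"jaw": 1}
  ]
}}

```text
time_s: 10.8
tcp_pos: [0.5098, -0.1454, 0.0574]
eef_rot: [0.0, 0.864, 0.504, -0.0]
contact_force: [-0.7, -3.3, -1.0]
finger_gap: 0.0219
grasp_force: 30.0
```

```bash
python3 arc.py .5188 -.1793 20 35.8 45 35.8 5
```

```text
t 10.8 tcp [ 0.5098 -0.1454  0.0574] cw ang 19.1 r 35.13 Frad -2.96 Fcw -1.53 Fz -1.05
(2,2.4) (1.9,2.5) (1.6,2.7) (1.3,2.8) (1.2,2.9)
```

```bash
python3 arc.py .5188 -.1793 20 35.8 45 36.3 5
```

```text
t 10.8 tcp [ 0.5098 -0.1454  0.0574] cw ang 19.1 r 35.13 Frad -2.96 Fcw -1.53 Fz -1.05
(2.1,2.3) (1.9,2.5) (1.7,2.6) (1.5,2.8) (1.2,2.9)
```

```bash
python3 - <<'E'
s=open("arc.py").read()
i=s.index("A=np")
body=s[i:]
body="for dr in (-1,-.7,-.4,-.2,0,.2,.4,.7,1):\n"+"".join("    "+l+"\n" for l in body.replace("r0,r1,n+1","r0,r0+dr,n+1").replace("print(","print(round(r0+dr,2),").splitlines())
open("opt.py","w").write(s[:i]+body)
E

```

>>> {"method": "send_rows", "body": {
  "rows": [
    {"x": 2.1,"y": 2.3,"z": 0,"ax": 0,"ay": 0,"az": 0,"jaw": 1},
    {"x": 1.9,"y": 2.5,"z": 0,"ax": 0,"ay": 0,"az": 0,"jaw": 1},
    {"x": 1.7,"y": 2.6,"z": 0,"ax": 0,"ay": 0,"az": 0,"jaw": 1},
    {"x": 1.5,"y": 2.8,"z": 0,"ax": 0,"ay": 0,"az": 0,"jaw": 1},
    {"x": 1.2,"y": 2.9,"z": 0,"ax": 0,"ay": 0,"az": 0,"jaw": 1}
  ]
}}

```text
time_s: 11.3
tcp_pos: [0.5255, -0.1438, 0.0573]
eef_rot: [-0.0, 0.863, 0.505, -0.0]
contact_force: [-3.5, -3.5, -0.8]
finger_gap: 0.0218
grasp_force: 30.0
```

```bash
python3 opt.py .5188 -.1793 45 36.3 70 0 5
```

```text
t 11.3 tcp [ 0.5255 -0.1438  0.0573] cw ang 44.7 r 36.11 Frad -4.12 Fcw -2.78 Fz -0.85
35.3 (0.7,3.1) (0.4,3.1) (0.1,3.1) (-0.2,3.1) (-0.4,3.1)
35.6 (0.7,3.1) (0.5,3.1) (0.2,3.1) (-0.1,3.2) (-0.4,3)
35.9 (0.8,3.1) (0.5,3.1) (0.3,3.1) (-0.1,3.2) (-0.3,3.1)
36.1 (0.8,3.1) (0.6,3.1) (0.3,3.1) (0,3.2) (-0.3,3.1)
36.3 (0.9,3) (0.6,3.2) (0.3,3.1) (0,3.2) (-0.2,3.1)
36.5 (0.9,3) (0.6,3.1) (0.4,3.2) (0.1,3.2) (-0.2,3.2)
36.7 (0.9,3) (0.7,3.1) (0.4,3.2) (0.2,3.2) (-0.2,3.2)
37.0 (1,3) (0.7,3.1) (0.5,3.2) (0.2,3.2) (-0.1,3.2)
37.3 (1.1,3) (0.8,3.1) (0.5,3.2) (0.2,3.2) (0,3.2)
```

>>> {"method": "send_rows", "body": {
  "rows": [
    {"x": 0.9,"y": 3,"z": 0,"ax": 0,"ay": 0,"az": 0,"jaw": 1},
    {"x": 0.6,"y": 3.1,"z": 0,"ax": 0,"ay": 0,"az": 0,"jaw": 1},
    {"x": 0.4,"y": 3.2,"z": 0,"ax": 0,"ay": 0,"az": 0,"jaw": 1},
    {"x": 0.1,"y": 3.2,"z": 0,"ax": 0,"ay": 0,"az": 0,"jaw": 1},
    {"x": -0.2,"y": 3.2,"z": 0,"ax": 0,"ay": 0,"az": 0,"jaw": 1}
  ]
}}

```text
time_s: 11.8
tcp_pos: [0.5408, -0.1497, 0.0575]
eef_rot: [-0.0, 0.863, 0.505, 0.0]
contact_force: [-0.4, -0.8, -1.1]
finger_gap: 0.022
grasp_force: 30.0
```

```bash
python3 opt.py .5188 -.1793 70 36.5 95 0 5
```

```text
t 11.8 tcp [ 0.5408 -0.1497  0.0575] cw ang 70.6 r 36.87 Frad -0.86 Fcw 0.11 Fz -1.13
35.5 (-0.7,3.1) (-1,3) (-1.2,2.9) (-1.4,2.8) (-1.7,2.6)
35.8 (-0.6,3.1) (-0.9,3.1) (-1.2,2.9) (-1.4,2.8) (-1.7,2.7)
36.1 (-0.6,3.1) (-0.8,3.1) (-1.1,3) (-1.4,2.8) (-1.6,2.7)
36.3 (-0.5,3.1) (-0.9,3.1) (-1,3) (-1.4,2.9) (-1.5,2.7)
36.5 (-0.5,3.1) (-0.8,3.1) (-1,3) (-1.3,2.9) (-1.6,2.8)
36.7 (-0.5,3.2) (-0.7,3.1) (-1,3) (-1.3,2.9) (-1.5,2.8)
36.9 (-0.4,3.2) (-0.7,3.1) (-1,3) (-1.2,3) (-1.5,2.8)
37.2 (-0.4,3.2) (-0.6,3.1) (-0.9,3.1) (-1.2,3) (-1.5,2.9)
37.5 (-0.3,3.2) (-0.6,3.1) (-0.9,3.2) (-1.1,3) (-1.4,3)
```

>>> {"method": "send_rows", "body": {
  "rows": [
    {"x": 0.5,"y": 0.1,"z": 0,"ax": 0,"ay": 0,"az": 0,"jaw": 1},
    {"x": 0.5,"y": 0.1,"z": 0,"ax": 0,"ay": 0,"az": 0,"jaw": 1}
  ]
}}

```text
time_s: 12.0
tcp_pos: [0.541, -0.1491, 0.0575]
eef_rot: [0.0, 0.863, 0.505, 0.0]
contact_force: [-0.5, -2.3, -0.6]
finger_gap: 0.0219
grasp_force: 30.0
```

```bash
python3 opt.py .5188 -.1793 70 37.5 85 0 3
```

```text
t 12.0 tcp [ 0.541  -0.1491  0.0575] cw ang 70.3 r 37.47 Frad -2.19 Fcw 0.94 Fz -0.6
36.5 (-0.8,3.2) (-1.2,3) (-1.3,2.9)
36.8 (-0.7,3.2) (-1.1,3.1) (-1.2,2.9)
37.1 (-0.6,3.2) (-1,3.1) (-1.2,3)
37.3 (-0.6,3.2) (-0.8,3.2) (-1.2,3)
37.5 (-0.5,3.2) (-0.8,3.2) (-1.1,3.1)
37.7 (-0.5,3.2) (-0.7,3.2) (-1,3.2)
37.9 (-0.4,3.3) (-0.7,3.2) (-0.9,3.1)
38.2 (-0.3,3.3) (-0.6,3.2) (-0.8,3.3)
38.5 (-0.2,3.3) (-0.5,3.3) (-0.8,3.3)
```

>>> {"method": "send_rows", "body": {
  "rows": [
    {"x": -0.3,"y": 3.3,"z": 0,"ax": 0,"ay": 0,"az": 0,"jaw": 1},
    {"x": -0.6,"y": 3.2,"z": 0,"ax": 0,"ay": 0,"az": 0,"jaw": 1},
    {"x": -0.8,"y": 3.3,"z": 0,"ax": 0,"ay": 0,"az": 0,"jaw": 1}
  ]
}}

```text
time_s: 12.3
tcp_pos: [0.5481, -0.1557, 0.0572]
eef_rot: [-0.0, 0.863, 0.505, -0.001]
contact_force: [-6.5, -1.1, -0.7]
finger_gap: 0.022
grasp_force: 30.0
```

```bash
python3 opt.py .5188 -.1793 85 38.2 105 0 4
```

```text
t 12.3 tcp [ 0.5481 -0.1557  0.0572] cw ang 85.1 r 37.61 Frad -5.76 Fcw -3.25 Fz -0.73
37.2 (-1.6,2.9) (-1.8,2.8) (-2.1,2.6) (-2.2,2.3)
37.5 (-1.5,3) (-1.8,2.8) (-2,2.6) (-2.2,2.4)
37.8 (-1.5,3) (-1.7,2.8) (-1.9,2.7) (-2.2,2.5)
38.0 (-1.4,3) (-1.7,2.9) (-1.9,2.7) (-2.1,2.6)
38.2 (-1.4,3) (-1.6,3) (-1.8,2.7) (-2.2,2.6)
38.4 (-1.3,3.1) (-1.6,2.9) (-1.8,2.8) (-2.1,2.6)
38.6 (-1.3,3.1) (-1.5,3) (-1.8,2.8) (-2.1,2.7)
38.9 (-1.2,3.1) (-1.5,3) (-1.7,2.9) (-2,2.8)
39.2 (-1.1,3.2) (-1.5,3) (-1.6,3) (-2,2.8)
```

>>> {"method": "send_rows", "body": {
  "rows": [
    {"x": -1.4,"y": 3,"z": 0,"ax": 0,"ay": 0,"az": 0,"jaw": 1},
    {"x": -1.7,"y": 2.9,"z": 0,"ax": 0,"ay": 0,"az": 0,"jaw": 1},
    {"x": -1.9,"y": 2.7,"z": 0,"ax": 0,"ay": 0,"az": 0,"jaw": 1},
    {"x": -2.1,"y": 2.6,"z": 0,"ax": 0,"ay": 0,"az": 0,"jaw": 1}
  ]
}}

```text
time_s: 12.7
tcp_pos: [0.5542, -0.167, 0.0571]
eef_rot: [-0.001, 0.863, 0.505, -0.001]
contact_force: [-6.8, 1.3, -1.0]
finger_gap: 0.0218
grasp_force: 30.0
```

```bash
python3 opt.py .5188 -.1793 105 38 125 0 4
```

```text
t 12.7 tcp [ 0.5542 -0.167   0.0571] cw ang 104.8 r 37.46 Frad -5.96 Fcw -3.45 Fz -0.97
37.0 (-2.5,2.2) (-2.6,2) (-2.8,1.7) (-2.9,1.4)
37.3 (-2.4,2.3) (-2.6,2) (-2.8,1.8) (-2.9,1.5)
37.6 (-2.4,2.3) (-2.5,2.1) (-2.8,1.8) (-2.8,1.6)
37.8 (-2.3,2.3) (-2.6,2.2) (-2.7,1.9) (-2.8,1.6)
38.0 (-2.3,2.4) (-2.5,2.2) (-2.7,1.9) (-2.8,1.7)
38.2 (-2.3,2.4) (-2.5,2.2) (-2.6,2) (-2.8,1.8)
38.4 (-2.2,2.5) (-2.5,2.2) (-2.6,2) (-2.9,1.8)
38.7 (-2.2,2.5) (-2.4,2.3) (-2.6,2.1) (-2.8,1.9)
39.0 (-2.1,2.6) (-2.4,2.3) (-2.6,2.2) (-2.8,2)
```

>>> {"method": "send_rows", "body": {
  "rows": [
    {"x": -2.4,"y": 2.3,"z": 0,"ax": 0,"ay": 0,"az": 0,"jaw": 1},
    {"x": -2.5,"y": 2.1,"z": 0,"ax": 0,"ay": 0,"az": 0,"jaw": 1},
    {"x": -2.8,"y": 1.8,"z": 0,"ax": 0,"ay": 0,"az": 0,"jaw": 1},
    {"x": -2.8,"y": 1.6,"z": 0,"ax": 0,"ay": 0,"az": 0,"jaw": 1}
  ]
}}

```text
time_s: 13.1
tcp_pos: [0.5559, -0.1795, 0.0571]
eef_rot: [-0.001, 0.863, 0.505, -0.0]
contact_force: [-4.9, 4.3, -2.0]
finger_gap: 0.0216
grasp_force: 30.0
```

```bash
python3 opt.py .5188 -.1793 125 37.6 145 0 4
```

```text
t 13.1 tcp [ 0.5559 -0.1795  0.0571] cw ang 124.3 r 37.12 Frad -4.95 Fcw -4.29 Fz -2.0
36.6 (-3,1.2) (-3.2,0.9) (-3.1,0.7) (-3.2,0.3)
36.9 (-3,1.3) (-3.1,1) (-3.2,0.7) (-3.2,0.4)
37.2 (-3,1.3) (-3.1,1.1) (-3.1,0.8) (-3.2,0.5)
37.4 (-3,1.4) (-3,1.1) (-3.2,0.9) (-3.2,0.5)
37.6 (-3,1.4) (-3,1.2) (-3.2,0.9) (-3.2,0.6)
37.8 (-2.9,1.5) (-3.1,1.2) (-3.1,0.9) (-3.3,0.7)
38.0 (-2.9,1.5) (-3.1,1.3) (-3.1,1) (-3.2,0.7)
38.3 (-2.9,1.6) (-3,1.3) (-3.1,1.1) (-3.3,0.8)
38.6 (-2.9,1.7) (-3,1.4) (-3.1,1.1) (-3.2,0.9)
```

>>> {"method": "send_rows", "body": {
  "rows": [
    {"x": -3,"y": 1.4,"z": 0,"ax": 0,"ay": 0,"az": 0,"jaw": 1},
    {"x": -3,"y": 1.1,"z": 0,"ax": 0,"ay": 0,"az": 0,"jaw": 1},
    {"x": -3.2,"y": 0.9,"z": 0,"ax": 0,"ay": 0,"az": 0,"jaw": 1},
    {"x": -3.2,"y": 0.5,"z": 0,"ax": 0,"ay": 0,"az": 0,"jaw": 1}
  ]
}}

```text
time_s: 13.5
tcp_pos: [0.5533, -0.1916, 0.057]
eef_rot: [-0.001, 0.863, 0.505, -0.0]
contact_force: [-4.9, 6.8, -0.2]
finger_gap: 0.0215
grasp_force: 30.0
```

```bash
python3 opt.py .5188 -.1793 145 37.4 165 0 4
```

```text
t 13.5 tcp [ 0.5533 -0.1916  0.057 ] cw ang 143.6 r 36.61 Frad -6.91 Fcw -4.73 Fz -0.24
36.4 (-3.3,0.1) (-3.2,-0.2) (-3.2,-0.5) (-3.1,-0.7)
36.7 (-3.3,0.2) (-3.2,-0.2) (-3.2,-0.4) (-3.1,-0.6)
37.0 (-3.3,0.2) (-3.2,0) (-3.2,-0.3) (-3.2,-0.7)
37.2 (-3.2,0.3) (-3.3,0) (-3.2,-0.3) (-3.2,-0.6)
37.4 (-3.2,0.3) (-3.3,0.1) (-3.3,-0.2) (-3.2,-0.6)
37.6 (-3.2,0.4) (-3.3,0.1) (-3.3,-0.2) (-3.2,-0.5)
37.8 (-3.2,0.4) (-3.3,0.2) (-3.3,-0.1) (-3.3,-0.5)
38.1 (-3.2,0.5) (-3.3,0.2) (-3.3,0) (-3.3,-0.4)
38.4 (-3.2,0.6) (-3.3,0.3) (-3.3,0) (-3.4,-0.3)
```

>>> {"method": "send_rows", "body": {
  "rows": [
    {"x": -3.3,"y": 0.1,"z": 0,"ax": 0,"ay": 0,"az": 0,"jaw": 1},
    {"x": -3.2,"y": -0.2,"z": 0,"ax": 0,"ay": 0,"az": 0,"jaw": 1},
    {"x": -3.2,"y": -0.5,"z": 0,"ax": 0,"ay": 0,"az": 0,"jaw": 1},
    {"x": -3.1,"y": -0.7,"z": 0,"ax": 0,"ay": 0,"az": 0,"jaw": 1}
  ]
}}

```text
time_s: 13.9
tcp_pos: [0.5466, -0.2022, 0.0573]
eef_rot: [-0.001, 0.863, 0.505, 0.0]
contact_force: [-2.5, 5.5, -1.1]
finger_gap: 0.022
grasp_force: 30.0
```

```bash
python3 opt.py .5188 -.1793 165 36.4 185 0 4
```

```text
t 13.9 tcp [ 0.5466 -0.2022  0.0573] cw ang 163.4 r 35.99 Frad -5.46 Fcw -2.65 Fz -1.14
35.4 (-3,-1) (-2.9,-1.3) (-2.7,-1.5) (-2.6,-1.7)
35.7 (-3,-0.9) (-3,-1.2) (-2.7,-1.5) (-2.7,-1.6)
36.0 (-3.1,-0.9) (-2.9,-1.1) (-2.8,-1.4) (-2.7,-1.6)
36.2 (-3.1,-0.8) (-2.9,-1.1) (-2.9,-1.3) (-2.7,-1.6)
36.4 (-3.1,-0.8) (-3,-1) (-2.9,-1.3) (-2.8,-1.6)
36.6 (-3.1,-0.7) (-3,-1) (-2.9,-1.3) (-2.9,-1.5)
36.8 (-3.1,-0.7) (-3.1,-0.9) (-2.9,-1.2) (-2.9,-1.5)
37.1 (-3.1,-0.6) (-3.1,-0.9) (-3,-1.1) (-2.9,-1.5)
37.4 (-3.2,-0.5) (-3.1,-0.8) (-3,-1.1) (-3,-1.4)
```

>>> {"method": "send_rows", "body": {
  "rows": [
    {"x": -3,"y": -0.9,"z": 0,"ax": 0,"ay": 0,"az": 0,"jaw": 1},
    {"x": -3,"y": -1.2,"z": 0,"ax": 0,"ay": 0,"az": 0,"jaw": 1},
    {"x": -2.7,"y": -1.5,"z": 0,"ax": 0,"ay": 0,"az": 0,"jaw": 1},
    {"x": -2.7,"y": -1.6,"z": 0,"ax": 0,"ay": 0,"az": 0,"jaw": 1}
  ]
}}

```text
time_s: 14.3
tcp_pos: [0.5364, -0.2108, 0.0576]
eef_rot: [0.0, 0.863, 0.505, 0.0]
contact_force: [1.7, 3.8, -1.0]
finger_gap: 0.0217
grasp_force: 30.0
```

```bash
python3 opt.py .5188 -.1793 185 35.7 205 0 4
```

```text
t 14.3 tcp [ 0.5364 -0.2108  0.0576] cw ang -175.2 r 36.1 Frad -2.46 Fcw -3.36 Fz -0.96
34.7 (-2.4,-1.9) (-2.3,-2.2) (-2,-2.3) (-1.8,-2.5)
35.0 (-2.5,-1.9) (-2.3,-2.1) (-2.1,-2.2) (-1.8,-2.5)
35.3 (-2.5,-1.8) (-2.4,-2.1) (-2.1,-2.2) (-2,-2.4)
35.5 (-2.5,-1.8) (-2.4,-2) (-2.2,-2.2) (-2,-2.4)
35.7 (-2.6,-1.7) (-2.4,-2) (-2.2,-2.2) (-2.1,-2.3)
35.9 (-2.6,-1.7) (-2.5,-1.9) (-2.2,-2.2) (-2.1,-2.3)
36.1 (-2.6,-1.7) (-2.5,-1.9) (-2.4,-2.1) (-2.1,-2.3)
36.4 (-2.7,-1.6) (-2.5,-1.8) (-2.4,-2.1) (-2.2,-2.3)
36.7 (-2.7,-1.5) (-2.6,-1.8) (-2.5,-2.1) (-2.3,-2.2)
```

>>> {"method": "send_rows", "body": {
  "rows": [
    {"x": -2.6,"y": -1.6,"z": 0,"ax": 0,"ay": 0,"az": 0,"jaw": 1},
    {"x": -2.5,"y": -1.9,"z": 0,"ax": 0,"ay": 0,"az": 0,"jaw": 1},
    {"x": -2.4,"y": -2.1,"z": 0,"ax": 0,"ay": 0,"az": 0,"jaw": 1},
    {"x": -2.1,"y": -2.3,"z": 0,"ax": 0,"ay": 0,"az": 0,"jaw": 1}
  ]
}}

```text
time_s: 14.7
tcp_pos: [0.5246, -0.2152, 0.0575]
eef_rot: [0.0, 0.863, 0.505, 0.0]
contact_force: [2.1, 3.1, -0.7]
finger_gap: 0.0219
grasp_force: 30.0
```

```bash
python3 opt.py .5188 -.1793 205 36.1 225 0 4
```

```text
t 14.7 tcp [ 0.5246 -0.2152  0.0575] cw ang -155.2 r 36.41 Frad -2.73 Fcw -2.58 Fz -0.68
35.1 (-1.6,-2.7) (-1.4,-2.8) (-1.2,-2.9) (-0.8,-2.9)
35.4 (-1.7,-2.6) (-1.5,-2.8) (-1.2,-2.9) (-0.9,-2.9)
35.7 (-1.8,-2.6) (-1.5,-2.7) (-1.3,-2.9) (-1,-3)
35.9 (-1.8,-2.6) (-1.6,-2.7) (-1.3,-2.8) (-1.1,-3)
36.1 (-1.8,-2.6) (-1.7,-2.7) (-1.3,-2.8) (-1.2,-2.9)
36.3 (-1.9,-2.5) (-1.7,-2.7) (-1.4,-2.8) (-1.2,-3)
36.5 (-1.9,-2.5) (-1.7,-2.7) (-1.5,-2.8) (-1.2,-2.9)
36.8 (-2,-2.5) (-1.8,-2.6) (-1.5,-2.8) (-1.3,-2.9)
37.1 (-2.1,-2.4) (-1.8,-2.6) (-1.6,-2.8) (-1.4,-2.9)
```

>>> {"method": "send_rows", "body": {
  "rows": [
    {"x": -1.9,"y": -2.5,"z": 0,"ax": 0,"ay": 0,"az": 0,"jaw": 1},
    {"x": -1.7,"y": -2.7,"z": 0,"ax": 0,"ay": 0,"az": 0,"jaw": 1},
    {"x": -1.5,"y": -2.8,"z": 0,"ax": 0,"ay": 0,"az": 0,"jaw": 1},
    {"x": -1.2,"y": -2.9,"z": 0,"ax": 0,"ay": 0,"az": 0,"jaw": 1}
  ]
}}

```text
time_s: 15.1
tcp_pos: [0.512, -0.2153, 0.0575]
eef_rot: [0.0, 0.863, 0.505, 0.0]
contact_force: [2.1, 2.5, -0.3]
finger_gap: 0.0218
grasp_force: 30.0
```

```bash
python3 opt.py .5188 -.1793 225 36.5 245 0 4
```

```text
t 15.1 tcp [ 0.512  -0.2153  0.0575] cw ang -135.3 r 36.63 Frad -2.89 Fcw -1.57 Fz -0.27
35.5 (-0.6,-3.1) (-0.4,-3.2) (-0.1,-3.1) (0.2,-3.1)
35.8 (-0.7,-3.1) (-0.4,-3.1) (-0.2,-3.2) (0.1,-3.1)
36.1 (-0.8,-3.1) (-0.5,-3.1) (-0.2,-3.2) (0,-3.1)
36.3 (-0.8,-3.1) (-0.6,-3.1) (-0.3,-3.2) (0,-3.1)
36.5 (-0.9,-3.1) (-0.6,-3.1) (-0.3,-3.2) (-0.1,-3.1)
36.7 (-0.9,-3.1) (-0.7,-3.1) (-0.4,-3.1) (-0.1,-3.2)
36.9 (-1,-3) (-0.7,-3.2) (-0.4,-3.1) (-0.2,-3.3)
37.2 (-1,-3) (-0.8,-3.1) (-0.5,-3.2) (-0.3,-3.3)
37.5 (-1.1,-3) (-0.9,-3.1) (-0.6,-3.2) (-0.3,-3.3)
```

>>> {"method": "send_rows", "body": {
  "rows": [
    {"x": -1,"y": -3,"z": 0,"ax": 0,"ay": 0,"az": 0,"jaw": 1},
    {"x": -0.7,"y": -3.2,"z": 0,"ax": 0,"ay": 0,"az": 0,"jaw": 1},
    {"x": -0.4,"y": -3.1,"z": 0,"ax": 0,"ay": 0,"az": 0,"jaw": 1},
    {"x": -0.2,"y": -3.3,"z": 0,"ax": 0,"ay": 0,"az": 0,"jaw": 1}
  ]
}}

```text
time_s: 15.5
tcp_pos: [0.5003, -0.2111, 0.0577]
eef_rot: [0.0, 0.863, 0.505, 0.0]
contact_force: [5.6, 2.9, -0.9]
finger_gap: 0.0217
grasp_force: 30.0
```

```bash
python3 opt.py .5188 -.1793 245 36.9 265 0 4
```

```text
t 15.5 tcp [ 0.5003 -0.2111  0.0577] cw ang -115.8 r 36.78 Frad -5.34 Fcw -3.37 Fz -0.92
35.9 (0.5,-3.2) (0.7,-3.1) (1,-3) (1.3,-2.9)
36.2 (0.4,-3.2) (0.7,-3.1) (0.9,-3.1) (1.2,-2.9)
36.5 (0.3,-3.2) (0.6,-3.1) (0.9,-3.1) (1.1,-3)
36.7 (0.3,-3.2) (0.5,-3.2) (0.9,-3.1) (1.1,-3)
36.9 (0.2,-3.2) (0.5,-3.2) (0.8,-3.1) (1.1,-3.1)
37.1 (0.2,-3.2) (0.4,-3.2) (0.8,-3.2) (1,-3)
37.3 (0.1,-3.2) (0.4,-3.2) (0.7,-3.2) (1,-3.1)
37.6 (0.1,-3.2) (0.3,-3.3) (0.6,-3.2) (0.9,-3.1)
37.9 (-0,-3.2) (0.2,-3.3) (0.6,-3.2) (0.8,-3.2)
```

>>> {"method": "send_rows", "body": {
  "rows": [
    {"x": 0.3,"y": -3.2,"z": 0,"ax": 0,"ay": 0,"az": 0,"jaw": 1},
    {"x": 0.6,"y": -3.1,"z": 0,"ax": 0,"ay": 0,"az": 0,"jaw": 1},
    {"x": 0.9,"y": -3.1,"z": 0,"ax": 0,"ay": 0,"az": 0,"jaw": 1},
    {"x": 1.1,"y": -3,"z": 0,"ax": 0,"ay": 0,"az": 0,"jaw": 1}
  ]
}}

```text
time_s: 15.9
tcp_pos: [0.4914, -0.2028, 0.0579]
eef_rot: [0.001, 0.863, 0.505, 0.001]
contact_force: [7.0, 1.6, -1.0]
finger_gap: 0.0217
grasp_force: 30.0
```

```bash
python3 opt.py .5188 -.1793 265 36.5 285 0 4
```

```text
t 15.9 tcp [ 0.4914 -0.2028  0.0579] cw ang -96.6 r 36.11 Frad -6.33 Fcw -3.37 Fz -0.99
35.5 (1.5,-2.8) (1.8,-2.6) (1.9,-2.5) (2.2,-2.2)
35.8 (1.5,-2.8) (1.6,-2.7) (2,-2.5) (2.1,-2.3)
36.1 (1.4,-2.9) (1.6,-2.7) (1.9,-2.5) (2,-2.4)
36.3 (1.3,-2.9) (1.6,-2.7) (1.9,-2.6) (2,-2.5)
36.5 (1.3,-2.9) (1.5,-2.8) (1.8,-2.6) (2,-2.5)
36.7 (1.3,-2.9) (1.5,-2.8) (1.7,-2.7) (2,-2.5)
36.9 (1.2,-3) (1.5,-2.8) (1.7,-2.7) (1.9,-2.6)
37.2 (1.1,-3) (1.5,-2.9) (1.6,-2.7) (1.9,-2.7)
37.5 (1.1,-3) (1.3,-3) (1.6,-2.8) (1.9,-2.7)
```

>>> {"method": "send_rows", "body": {
  "rows": [
    {"x": 1.5,"y": -2.8,"z": 0,"ax": 0,"ay": 0,"az": 0,"jaw": 1},
    {"x": 1.6,"y": -2.7,"z": 0,"ax": 0,"ay": 0,"az": 0,"jaw": 1},
    {"x": 2,"y": -2.5,"z": 0,"ax": 0,"ay": 0,"az": 0,"jaw": 1},
    {"x": 2.1,"y": -2.3,"z": 0,"ax": 0,"ay": 0,"az": 0,"jaw": 1}
  ]
}}

```text
time_s: 16.3
tcp_pos: [0.4861, -0.1919, 0.058]
eef_rot: [0.001, 0.863, 0.504, 0.001]
contact_force: [6.7, 0.2, -0.7]
finger_gap: 0.022
grasp_force: 30.0
```

```bash
python3 opt.py .5188 -.1793 285 35.8 305 0 4
```

```text
t 16.3 tcp [ 0.4861 -0.1919  0.058 ] cw ang -77.1 r 35.07 Frad -6.36 Fcw -2.26 Fz -0.68
34.8 (2.3,-2.1) (2.5,-1.8) (2.7,-1.6) (2.7,-1.3)
35.1 (2.3,-2.1) (2.5,-1.9) (2.6,-1.7) (2.7,-1.4)
35.4 (2.2,-2.2) (2.5,-1.9) (2.5,-1.8) (2.7,-1.5)
35.6 (2.2,-2.2) (2.4,-2) (2.5,-1.8) (2.7,-1.5)
35.8 (2.2,-2.2) (2.3,-2.1) (2.6,-1.8) (2.6,-1.6)
36.0 (2.1,-2.3) (2.4,-2.1) (2.5,-1.8) (2.6,-1.7)
36.2 (2.1,-2.3) (2.3,-2.1) (2.5,-2) (2.7,-1.7)
36.5 (2.1,-2.4) (2.2,-2.2) (2.5,-2) (2.6,-1.7)
36.8 (2,-2.4) (2.2,-2.3) (2.5,-2) (2.6,-1.9)
```

>>> {"method": "send_rows", "body": {
  "rows": [
    {"x": 2.3,"y": -2.1,"z": 0,"ax": 0,"ay": 0,"az": 0,"jaw": 1},
    {"x": 2.5,"y": -1.9,"z": 0,"ax": 0,"ay": 0,"az": 0,"jaw": 1},
    {"x": 2.7,"y": -1.6,"z": 0,"ax": 0,"ay": 0,"az": 0,"jaw": 1},
    {"x": 2.7,"y": -1.3,"z": 0,"ax": 0,"ay": 0,"az": 0,"jaw": 1}
  ]
}}

```text
time_s: 16.7
tcp_pos: [0.4846, -0.1799, 0.0579]
eef_rot: [0.001, 0.863, 0.504, 0.0]
contact_force: [3.1, -1.8, -0.1]
finger_gap: 0.0219
grasp_force: 30.0
```

```bash
python3 opt.py .5188 -.1793 305 34.9 325 0 4
```

```text
t 16.7 tcp [ 0.4846 -0.1799  0.0579] cw ang -56.9 r 34.23 Frad -3.05 Fcw -1.8 Fz -0.14
33.9 (2.8,-1.1) (2.9,-0.8) (3,-0.6) (2.9,-0.3)
34.2 (2.8,-1.2) (2.9,-0.9) (2.9,-0.6) (3,-0.4)
34.5 (2.8,-1.2) (2.8,-1) (3,-0.8) (3,-0.4)
34.7 (2.8,-1.3) (2.8,-1) (2.9,-0.8) (3,-0.5)
34.9 (2.7,-1.3) (2.9,-1.1) (2.9,-0.9) (3,-0.5)
35.1 (2.7,-1.4) (2.9,-1.1) (2.9,-0.9) (3,-0.6)
35.3 (2.7,-1.4) (2.8,-1.2) (2.9,-0.9) (3,-0.7)
35.6 (2.7,-1.5) (2.8,-1.2) (2.9,-1.1) (3,-0.7)
35.9 (2.6,-1.6) (2.8,-1.3) (2.9,-1.1) (3.1,-0.8)
```

>>> {"method": "send_rows", "body": {
  "rows": [
    {"x": 2.7,"y": -1.4,"z": 0,"ax": 0,"ay": 0,"az": 0,"jaw": 1},
    {"x": 2.9,"y": -1.1,"z": 0,"ax": 0,"ay": 0,"az": 0,"jaw": 1},
    {"x": 2.9,"y": -0.9,"z": 0,"ax": 0,"ay": 0,"az": 0,"jaw": 1},
    {"x": 3,"y": -0.6,"z": 0,"ax": 0,"ay": 0,"az": 0,"jaw": 1}
  ]
}}

```text
time_s: 17.1
tcp_pos: [0.4866, -0.168, 0.0578]
eef_rot: [0.001, 0.864, 0.504, 0.0]
contact_force: [3.8, -5.4, -1.6]
finger_gap: 0.0219
grasp_force: 30.0
```

```bash
python3 opt.py .5188 -.1793 325 35.1 345 0 4
```

```text
t 17.1 tcp [ 0.4866 -0.168   0.0578] cw ang -36.6 r 34.1 Frad -5.39 Fcw -3.83 Fz -1.59
34.1 (3.1,-0.1) (3,0.2) (3,0.5) (2.9,0.7)
34.4 (3.1,-0.1) (3,0.1) (3,0.4) (2.9,0.6)
34.7 (3.1,-0.2) (3,0) (3,0.4) (3,0.5)
34.9 (3,-0.3) (3.1,0) (3,0.3) (3,0.5)
35.1 (3,-0.3) (3.1,-0.1) (3.1,0.3) (3,0.4)
35.3 (3,-0.4) (3.1,-0.1) (3.1,0.2) (3,0.4)
35.5 (3,-0.4) (3.1,-0.2) (3.1,0.2) (3.1,0.3)
35.8 (3,-0.5) (3.1,-0.2) (3.1,0) (3.1,0.4)
36.1 (3,-0.6) (3.1,-0.3) (3.1,0) (3.2,0.3)
```

>>> {"method": "send_rows", "body": {
  "rows": [
    {"x": 3,"y": -0.3,"z": 0,"ax": 0,"ay": 0,"az": 0,"jaw": 1},
    {"x": 3.1,"y": -0.1,"z": 0,"ax": 0,"ay": 0,"az": 0,"jaw": 1},
    {"x": 3.1,"y": 0.2,"z": 0,"ax": 0,"ay": 0,"az": 0,"jaw": 1},
    {"x": 3,"y": 0.4,"z": 0,"ax": 0,"ay": 0,"az": 0,"jaw": 1}
  ]
}}

```text
time_s: 17.5
tcp_pos: [0.4924, -0.1576, 0.0576]
eef_rot: [0.001, 0.864, 0.504, -0.0]
contact_force: [2.3, -5.2, 0.4]
finger_gap: 0.0214
grasp_force: 30.0
```

```bash
python3 opt.py .5188 -.1793 345 35.2 365 0 4
```

```text
t 17.5 tcp [ 0.4924 -0.1576  0.0576] cw ang -16.6 r 34.16 Frad -5.07 Fcw -2.61 Fz 0.35
34.2 (2.9,1) (2.8,1.2) (2.6,1.5) (2.5,1.7)
34.5 (2.9,0.9) (2.9,1.2) (2.6,1.4) (2.6,1.6)
34.8 (2.9,0.8) (2.9,1.1) (2.7,1.4) (2.7,1.5)
35.0 (3,0.8) (2.8,1) (2.8,1.3) (2.7,1.6)
35.2 (3,0.7) (2.9,1.1) (2.8,1.2) (2.7,1.5)
35.4 (3,0.7) (2.9,1) (2.9,1.2) (2.7,1.4)
35.6 (3,0.7) (3,0.9) (2.8,1.1) (2.8,1.5)
35.9 (3,0.6) (3,0.8) (2.9,1.1) (2.8,1.4)
36.2 (3,0.5) (3.1,0.8) (2.9,1) (2.9,1.3)
```

>>> {"method": "send_rows", "body": {
  "rows": [
    {"x": 3,"y": 0.7,"z": 0,"ax": 0,"ay": 0,"az": 0,"jaw": 1},
    {"x": 2.9,"y": 1,"z": 0,"ax": 0,"ay": 0,"az": 0,"jaw": 1},
    {"x": 2.9,"y": 1.2,"z": 0,"ax": 0,"ay": 0,"az": 0,"jaw": 1},
    {"x": 2.7,"y": 1.4,"z": 0,"ax": 0,"ay": 0,"az": 0,"jaw": 1}
  ]
}}

```text
time_s: 17.9
tcp_pos: [0.5013, -0.1495, 0.0574]
eef_rot: [0.0, 0.864, 0.504, -0.001]
contact_force: [0.4, -4.6, -0.5]
finger_gap: 0.0216
grasp_force: 30.0
```

```bash
python3 opt.py .5188 -.1793 5 35.4 20 0 3
```

```text
t 17.9 tcp [ 0.5013 -0.1495  0.0574] cw ang 3.6 r 34.5 Frad -4.15 Fcw -2.0 Fz -0.54
34.4 (2.4,2) (2.1,2.2) (1.9,2.3)
34.7 (2.4,1.9) (2.2,2.1) (2.1,2.3)
35.0 (2.5,1.8) (2.3,2.1) (2.1,2.2)
35.2 (2.5,1.8) (2.4,2) (2.1,2.2)
35.4 (2.6,1.7) (2.4,2) (2.2,2.1)
35.6 (2.6,1.7) (2.4,1.9) (2.3,2.1)
35.8 (2.6,1.6) (2.5,1.9) (2.4,2.1)
36.1 (2.7,1.5) (2.6,1.8) (2.4,2)
36.4 (2.8,1.5) (2.6,1.7) (2.5,1.9)
```

>>> {"method": "send_rows", "body": {
  "rows": [
    {"x": 2.6,"y": 1.7,"z": 0,"ax": 0,"ay": 0,"az": 0,"jaw": 1},
    {"x": 2.4,"y": 1.9,"z": 0,"ax": 0,"ay": 0,"az": 0,"jaw": 1},
    {"x": 2.3,"y": 2.1,"z": 0,"ax": 0,"ay": 0,"az": 0,"jaw": 1}
  ]
}}

```text
time_s: 18.2
tcp_pos: [0.5099, -0.1454, 0.0573]
eef_rot: [-0.0, 0.863, 0.504, -0.001]
contact_force: [-0.7, -3.9, -0.4]
finger_gap: 0.0219
grasp_force: 30.0
```

>>> {"method": "send_rows", "body": {
  "rows": [
    {"x": -2,"y": 2,"z": 0,"ax": 0,"ay": 0,"az": 0,"jaw": 1},
    {"x": -3,"y": 3,"z": 0,"ax": 0,"ay": 0,"az": 0,"jaw": 1},
    {"x": -4,"y": 4,"z": 0,"ax": 0,"ay": 0,"az": 0,"jaw": 1},
    {"x": -3.5,"y": 3.5,"z": 0,"ax": 0,"ay": 0,"az": 0,"jaw": 1},
    {"x": 0,"y": 0,"z": 0,"ax": 0,"ay": 0,"az": 0,"jaw": 1},
    {"x": 0,"y": 0,"z": -10,"ax": 0,"ay": 0,"az": 0,"jaw": 1},
    {"x": 0,"y": 0,"z": -20,"ax": 0,"ay": 0,"az": 0,"jaw": 1},
    {"x": 0,"y": 0,"z": -20,"ax": 0,"ay": 0,"az": 0,"jaw": 1},
    {"x": 0,"y": 0,"z": -16,"ax": 0,"ay": 0,"az": 0,"jaw": 1},
    {"x": 0,"y": 0,"z": 0,"ax": 0,"ay": 0,"az": 0,"jaw": 1},
    {"x": 0,"y": 0,"z": 0,"ax": 0,"ay": 0,"az": 0,"jaw": 1}
  ]
}}

```text
time_s: 19.3
tcp_pos: [0.5151, -0.1619, 0.1236]
eef_rot: [0.0, 0.863, 0.505, 0.0]
contact_force: [0.0, 0.3, -1.9]
finger_gap: 0.0219
grasp_force: 30.0
```

```bash
python3 go.py .4339 .0495 .124; python3 - <<'E'
from h import *
from station import robot,optics
c=optics.read_camera("wrist")
cv2.imwrite("pics/w5.png",cv2.resize(c["image"][60:340,80:480,::-1],None,fx=2,fy=2,interpolation=cv2.INTER_CUBIC))
E
```

```text
t 19.3 tcp [ 0.5151 -0.1619  0.1236] q [ 0.64  0.37 -0.47  1.87  0.2   0.95 -0.44] F [ 0.02  0.33 -1.92] gap 0.0219
tool z [ 3.e-04 -3.e-04 -1.e+00] yaw x 60.61 shift mm [ 144.4 -174.5   -0.5]
```

View pics/w5.png

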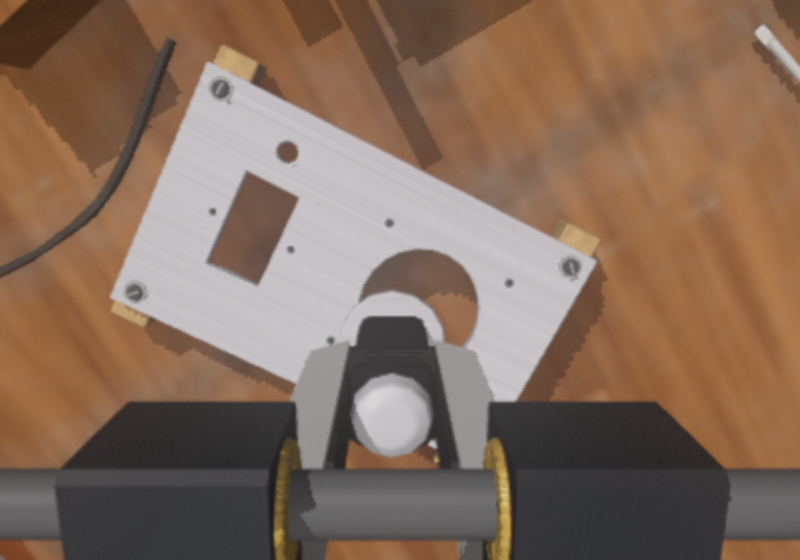

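The tool sits in the grip exactly as before (cap at (392,415), guard spanning x 341–444), so it has not slipped. I'll return to the stand.

>>> {"method": "send_rows", "body": {
  "rows": [
    {"x": 8,"y": -10,"z": 0,"ax": 0,"ay": 0,"az": 0,"jaw": 1},
    {"x": 16,"y": -20,"z": 0,"ax": 0,"ay": 0,"az": 0,"jaw": 1},
    {"x": 16,"y": -20,"z": 0,"ax": 0,"ay": 0,"az": 0,"jaw": 1},
    {"x": 16,"y": -20,"z": 0,"ax": 0,"ay": 0,"az": 0,"jaw": 1},
    {"x": 16,"y": -20,"z": 0,"ax": 0,"ay": 0,"az": 0,"jaw": 1},
    {"x": 16,"y": -20,"z": 0,"ax": 0,"ay": 0,"az": 0,"jaw": 1},
    {"x": 16,"y": -20,"z": 0,"ax": 0,"ay": 0,"az": 0,"jaw": 1},
    {"x": 16,"y": -18,"z": 0,"ax": 0,"ay": 0,"az": 0,"jaw": 1},
    {"x": 16,"y": -16.5,"z": 0,"ax": 0,"ay": 0,"az": 0,"jaw": 1},
    {"x": 8.4,"y": -10,"z": 0,"ax": 0,"ay": 0,"az": 0,"jaw": 1},
    {"x": 0,"y": 0,"z": 0,"ax": 0,"ay": 0,"az": 0,"jaw": 1},
    {"x": 0,"y": 0,"z": 0,"ax": 0,"ay": 0,"az": 0,"jaw": 1},
    {"x": 0,"y": 0,"z": 0,"ax": 0,"ay": 0,"az": 0,"jaw": 1}
  ]
}}

```text
time_s: 20.65
tcp_pos: [0.434, 0.0487, 0.1233]
eef_rot: [-0.0, 0.864, 0.504, -0.0]
contact_force: [0.2, -0.5, -0.9]
finger_gap: 0.0219
grasp_force: 30.0
```

```bash
python3 go.py .4339 .0495 .093
```

```text
t 20.65 tcp [0.434  0.0487 0.1233] q [ 0.38  0.2  -0.62  2.1   0.15  0.88 -0.84] F [ 0.25 -0.45 -0.93] gap 0.0219
tool z [-3.e-04 -0.e+00 -1.e+00] yaw x 60.54 shift mm [ 0.6 -0.5 30.3]
```

>>> {"method": "send_rows", "body": {
  "rows": [
    {"x": 0.6,"y": -0.5,"z": 10,"ax": 0,"ay": 0,"az": 0,"jaw": 1},
    {"x": 0,"y": 0,"z": 12,"ax": 0,"ay": 0,"az": 0,"jaw": 1},
    {"x": 0,"y": 0,"z": 8,"ax": 0,"ay": 0,"az": 0,"jaw": 1},
    {"x": 0,"y": 0,"z": 0,"ax": 0,"ay": 0,"az": 0,"jaw": 1},
    {"x": 0,"y": 0,"z": 0,"ax": 0,"ay": 0,"az": 0,"jaw": 1}
  ]
}}

```text
time_s: 21.15
tcp_pos: [0.4336, 0.0503, 0.0932]
eef_rot: [-0.0, 0.863, 0.505, -0.0]
contact_force: [0.5, 0.1, -0.2]
finger_gap: 0.0221
grasp_force: 30.0
```

```bash
python3 go.py .4339 .0495 .058
```

```text
t 21.15 tcp [0.4336 0.0503 0.0932] q [ 0.36  0.25 -0.61  2.13  0.19  0.82 -0.88] F [ 0.49  0.13 -0.2 ] gap 0.0221
tool z [-8.e-04  3.e-04 -1.e+00] yaw x 60.62 shift mm [-0.6  0.7 35.2]
```

>>> {"method": "send_rows", "body": {
  "rows": [
    {"x": -0.6,"y": 0.7,"z": 5,"ax": 0,"ay": 0,"az": 0,"jaw": 1},
    {"x": 0,"y": 0,"z": 8,"ax": 0,"ay": 0,"az": 0,"jaw": 1},
    {"x": 0,"y": 0,"z": 8,"ax": 0,"ay": 0,"az": 0,"jaw": 1},
    {"x": 0,"y": 0,"z": 4,"ax": 0,"ay": 0,"az": 0,"jaw": 1},
    {"x": 0,"y": 0,"z": 0,"ax": 0,"ay": 0,"az": 0,"jaw": 1},
    {"x": 0,"y": 0,"z": 0,"ax": 0,"ay": 0,"az": 0,"jaw": 1}
  ]
}}

```text
time_s: 21.75
tcp_pos: [0.4341, 0.0495, 0.0684]
eef_rot: [-0.0, 0.863, 0.505, -0.0]
contact_force: [-0.6, -0.0, -0.4]
finger_gap: 0.0218
grasp_force: 30.0
```

```bash
python3 go.py .4339 .0495 .0545
```

```text
t 21.75 tcp [0.4341 0.0495 0.0684] q [ 0.34  0.29 -0.59  2.15  0.24  0.76 -0.92] F [-0.61 -0.01 -0.38] gap 0.0218
tool z [-2.e-04  1.e-04 -1.e+00] yaw x 60.62 shift mm [-0.1 -0.2 13.9]
```

Inside the bore with no contact. I'll lower it home.

>>> {"method": "send_rows", "body": {
  "rows": [
    {"x": 0,"y": -0.2,"z": 4,"ax": 0,"ay": 0,"az": 0,"jaw": 1},
    {"x": 0,"y": 0,"z": 4,"ax": 0,"ay": 0,"az": 0,"jaw": 1},
    {"x": 0,"y": 0,"z": 3,"ax": 0,"ay": 0,"az": 0,"jaw": 1},
    {"x": 0,"y": 0,"z": 2.2,"ax": 0,"ay": 0,"az": 0,"jaw": 1},
    {"x": 0,"y": 0,"z": 0.8,"ax": 0,"ay": 0,"az": 0,"jaw": 1},
    {"x": 0,"y": 0,"z": 0,"ax": 0,"ay": 0,"az": 0,"jaw": 1},
    {"x": 0,"y": 0,"z": 0,"ax": 0,"ay": 0,"az": 0,"jaw": 1}
  ]
}}

```text
time_s: 22.45
tcp_pos: [0.434, 0.0495, 0.0545]
eef_rot: [-0.0, 0.863, 0.505, 0.0]
contact_force: [0.2, -0.7, -1.7]
finger_gap: 0.0216
grasp_force: 30.0
```

```bash
python3 go.py .4339 .0495 .054
```

```text
t 22.45 tcp [0.434  0.0495 0.0545] q [ 0.33  0.32 -0.58  2.16  0.26  0.73 -0.94] F [ 0.18 -0.66 -1.69] gap 0.0216
tool z [ 0.  0. -1.] yaw x 60.61 shift mm [-0.  -0.1  0.5]
```

>>> {"method": "send_rows", "body": {
  "rows": [
    {"x": 0,"y": 0,"z": 0.5,"ax": 0,"ay": 0,"az": 0,"jaw": 1},
    {"x": 0,"y": 0,"z": 0.1,"ax": 0,"ay": 0,"az": 0,"jaw": 1},
    {"x": 0,"y": 0,"z": 0,"ax": 0,"ay": 0,"az": 0,"jaw": 0},
    {"x": 0,"y": 0,"z": 0,"ax": 0,"ay": 0,"az": 0,"jaw": -0.5},
    {"x": 0,"y": 0,"z": 0,"ax": 0,"ay": 0,"az": 0,"jaw": -1},
    {"x": 0,"y": 0,"z": 0,"ax": 0,"ay": 0,"az": 0,"jaw": -1},
    {"x": 0,"y": 0,"z": 0,"ax": 0,"ay": 0,"az": 0,"jaw": -1},
    {"x": 0,"y": 0,"z": 0,"ax": 0,"ay": 0,"az": 0,"jaw": -1},
    {"x": 0,"y": 0,"z": 0,"ax": 0,"ay": 0,"az": 0,"jaw": -1},
    {"x": 0,"y": 0,"z": 0,"ax": 0,"ay": 0,"az": 0,"jaw": -1},
    {"x": 0,"y": 0,"z": -10,"ax": 0,"ay": 0,"az": 0,"jaw": -1},
    {"x": 0,"y": 0,"z": -20,"ax": 0,"ay": 0,"az": 0,"jaw": -1},
    {"x": 0,"y": 0,"z": -25,"ax": 0,"ay": 0,"az": 0,"jaw": -1},
    {"x": 0,"y": 0,"z": -25,"ax": 0,"ay": 0,"az": 0,"jaw": -1},
    {"x": 0,"y": 0,"z": -25,"ax": 0,"ay": 0,"az": 0,"jaw": -1},
    {"x": -10,"y": 0,"z": -25,"ax": 0,"ay": 0,"az": 0,"jaw": -1},
    {"x": -15,"y": 0,"z": -15,"ax": 0,"ay": 0,"az": 0,"jaw": -1},
    {"x": -15,"y": 0,"z": 0,"ax": 0,"ay": 0,"az": 0,"jaw": -1},
    {"x": 0,"y": 0,"z": 0,"ax": 0,"ay": 0,"az": 0,"jaw": -1},
    {"x": 0,"y": 0,"z": 0,"ax": 0,"ay": 0,"az": 0,"jaw": -1}
  ]
}}

```text
time_s: 24.45
tcp_pos: [0.4144, 0.0149, 0.1992]
eef_rot: [0.0, 0.863, 0.505, 0.0]
contact_force: [-0.4, 0.2, -0.0]
finger_gap: 0.0941
grasp_force: 0.0
```

```bash
python3 snap.py w6
```

```text
24.45 [0.41440533 0.01492227 0.19922191] [1.34103848e-04 8.63407248e-01 5.04507564e-01 1.54786434e-04] [ 0.49  0.03 -0.6   2.06  0.02  1.05 -0.64] [-0.38  0.21 -0.02]
```

View pics/w6.png

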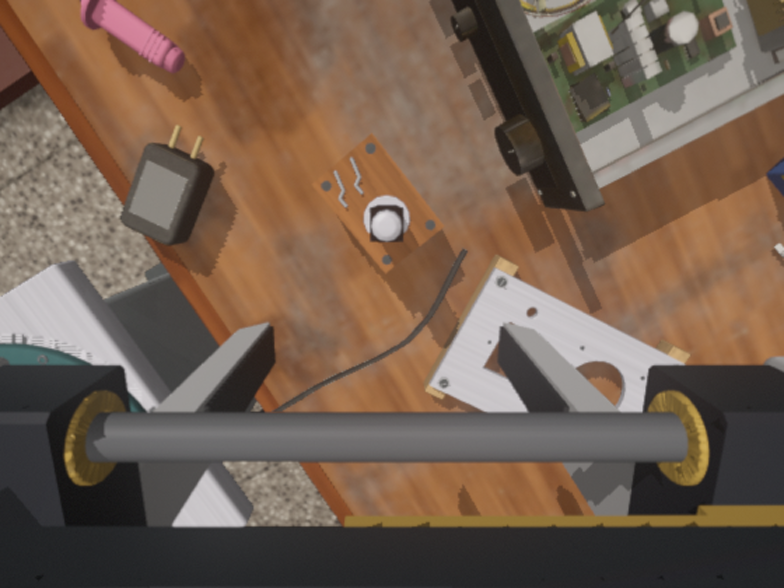

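The tool stands upright in its bore (cap at (387,224), guard flat at (386,217)), the spare blades are in place, and the robot is clear. I'll hand in.

```bash
python3 -c "
from station import robot
print(robot.hand_in())"
```

```text
the job is handed in; nothing more can be done
None
```

The blade went once clockwise round the fan opening's edge with a light outward pull, about 2–8 N at the readings apart from one brief dip to about 1 N near 70°, the tool is back upright and fully home in its stand, and the job was handed in at about 24.5 s of the 72 s allowed.

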